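# Close the peg punnet and lay out the clip station

### The arm

A 6-joint arm with a two-finger parallel gripper is mounted at the origin on a cart in front of the work surface, level with it; the furniture and walls round the work are solid. World frame = base frame: x ahead of the robot, y to its left, z up, the work surface at z = 0. Lengths are in m, angles in rad, forces in N, time in s.
With the tool pointing down it reaches from about 0.3 to 0.95 m from the base axis. Payload 3.1 kg.
Tool frame: the origin (TCP) lies between the finger pads; the fingertips stand bot.nose_length ahead of it and the grasp point (between the pads) lies 6 mm ahead of it (bot.nose_length is the distance from the TCP to the fingertips, in m); z points along the fingers, y is the line along which they close (so a half turn about z gives the same grasp; the last joint's range is limited). The gripper opens to 85 mm and grips with 20 to 120 N. Pads are 22 mm wide; open, the fingers measure 114 mm over their backs; the gripper's body (76 mm by 85 mm) begins 54 mm behind the grasp point. The pads swing forward as they close: fully open they stand 13 mm farther back than shut.
Start: joints at [-1.225, 0.308, 1.634, -0, 1.2, -0.07], TCP at [0.252, -0.572, 0.256] pointing down, gripper open.
Joint ranges: [-3.06, 3.06], [-0.79, 1.96], [0.05, 2.63], [-1.19, 4.34], [0.05, 2.64], [-2.94, 2.94]. Speed limits (rad/s): [2.79, 2.79, 3.14, 3.14, 3.14, 3.14].

### API

Orientations are given as a unit quaternion [w, x, y, z].
In Python, from plant import bot, vision gives the robot as it stands. The module is installed in compiled form; this text tells all that it offers.
- The arm moves only by the tool arm_command, never from a script. Its argument "moves" is a list of rows, each an object with "xyz": the shift along the tool's x, y, z in m, a list of three; "twist": the turn about the tool's z in rad. A call has 1 to 5 rows; each row shifts and turns the commanded pose from where the row before left it, along the tool's axes as they then stand; what a row does not reach is not made up. A row lasts 1/12 s, in which the tool goes at most 41.7 mm and 7.16 degrees, less where a joint would pass 70% of its speed; a pose out of reach is approached as far as the arm can. A call with a gripper value outside its range is refused whole. "grip" is the opening, from -1 (shut) to 1 (fully open), set as the call begins (left out, the last holds). The fingers move at their own pace and stop on an object; "force" is the grip in N (left out, the last holds). Time passes only in rows, so rows that do not move let the fingers close. It gives the time, the measured TCP pose, the force, the opening and the grip force at its end, in the units of the state.
- bot.read_state(): the state, without advancing time (a new reading comes with each control period).
- vision.snapshot(name): name is "scene" or "top"; returns a dict with "img" (420x560x3 uint8, red, green, blue), "z_map" (420x560 float32, m along the optical axis (not along the pixel's ray), 0 where there is no reading), "intrinsics" (3x3 intrinsics, pixels), "camera_from_world" (4x4, takes a point from world to camera coordinates). Camera axes: x right, y down, z forward; pixel columns grow to the right and rows downward; lengths in m; the calibration is good to about 2 mm. A picture is of the moment at which its call begins.
- bot.hand_in(): hands the job in; it is judged then, once.
Trained networks look in a picture, given as the dict that the camera call returned (one of the last four; its "shot" number tells which), for a name from the list of things; names that differ only in an ending like _2 or _b are one class to them, and where a whole thing is asked for, a point or a joint stands for the part that bears it (a point fixed in the world has none). Each returns a list of dicts, best first, with "score" (0 to 1); they miss things now and then, are a little off and sometimes report something else, mostly with a low value. They report only what shows in the picture. A call takes as long as a camera call.
- vision.spot_in(picture, query): "extent" ([centre column, centre row, width, height] in pixels, round what is visible of it).
- vision.masks_of(picture, query): "region" (420x560 bool, what is visible of it) and "extent" ([centre column, centre row, width, height] in pixels, round what is visible of it).
The state is a dict: "time": time; "joint_pos": joint angles; "joint_velocities": joint speeds; "joint_torque": joint torques, N m; "ee_pos": TCP position; "tcp_rot": TCP orientation; "wrist_force": force on the tool from outside, world axes, zero at the start; "ft_torque": the same for the moment, N m; "width": finger opening in m; "finger_force": force on a finger pad.
Only numpy, scipy, OpenCV 4.12 (cv2) and the standard library are available. Lean on these libraries where they do the work, as an engineer would, in place of code of your own. Each camera call takes 0.05 s, during which the arm holds its last target. There are 200 camera calls.

### The job

Close the punnet of orange pegs with the grey lid and lay the tally counter, on its back as it lies now, on the middle of the lid. Of the two rubber pads between the punnets, the one next to the peg punnet gets the stapler, standing on its base, and the one next to the punnet of grey clips gets the eraser, lying flat: each on the middle of its pad and lengthwise along it.

Things in the scene. Friction and masses are not known exactly. Their poses are not given: they have to be found in the camera images.
- lid_centre (a point): Loose grey stepped lid. From below: rib 112x56 mm, 6 mm deep (stands on it now; enters the mouth with 5 mm play all round); flange 145x90 mm, 3 mm thick (rests on the rim when closed); raised middle 112 (x) x 60 (y) mm, 20 mm high, flat top: grip it across the 60 mm. Point: 18.5 mm above the rib's underside, 12.5 above the flange's, 10.5 below the top. x lengthwise, z up; fits either way round.
- counter_centre (a point): Loose light-grey round hand tally counter lying on its back, body about 48 (x) x 44 (y) mm and 20 mm high, with a small side lever sticking out 16 mm at +x. The point is the centre of the body, 10 mm above its underside; z up. Grasp it across y, clear of the lever.
- stapler_centre (a point): Loose small teal stapler standing on its base, 22 mm wide (x), 96 mm long (y), 42 mm high. The point is its centre, 21 mm above its underside; z up. Its arm does not move. Grasp it across its width, at mid length.
- eraser_centre (a point): Loose eraser in a green card sleeve, 20 mm wide (x), 44 mm long (y), 12 mm high. The point is its centre, 6 mm above its underside; z up.
- punnet_clips: Fixed white open punnet heaped with grey clips, 139 mm long (x) and 83 mm wide (y), up to 60 mm high at the heap. Origin: centre of its underside, on the desk; its x axis points away from the robot, y to the left.
- punnet_pegs: Fixed clear-white open punnet with a few orange pegs on its floor, 139 mm long (x), 82 mm wide (y), rim 43 mm above the desk, mouth 122 x 66 mm inside. Origin: centre of its underside, on the desk; axes parallel to the other punnet's. Which punnet stands on the left changes from start to start.
- pad_left: Fixed dark rubber pad 3 mm thick, 130 mm long (x) and 60 mm wide (y), the left one (as the robot sees it) of two alike that lie side by side between the punnets, their centres 80 mm apart, length parallel to the punnets'. Origin: centre of its underside, on the desk. Its centre is 106 mm from that of the punnet on its left.
- pad_right: The right one of the two rubber pads, the same size and axes; its centre is 106 mm from that of the punnet on its right.

How it is judged:
By the outcome, as a careful person would: the job done as asked, in the order asked, and still so for the second after the job is handed in, with the robot touching nothing.
It also fails if it takes over 102 s, if anything falls off the work surface, if the arm or the gripper's body presses on something with over 40 N, if the wrist force passes 120 N, or if a joint passes its speed limit or range.

## Working session

There is one attempt and no reset: what is moved stays moved. The work goes in short steps, Python scripts to look and compute and a tool call to move; the robot and the scene stay as the last step left them, time stands still between calls to the robot, and variables do not carry over. Pictures are saved under pics/ and viewed, at most 14 in all, crops included, and the job is handed in when it is done.

Besides the shell and the picture viewer there is one more tool, called after "Request:" as name(argument=value, ...) on one line, values as JSON. arm_command: Moves the arm, as the interface text tells. Its arguments: {"type":"object","properties":{"moves":{"type":"array"},"grip":{"type":"number"},"force":{"type":"number"}},"required":["moves"]}

```bash
mkdir -p pics
cat > h.py <<'E'
import numpy as np, cv2
from plant import bot, vision
names=["lid_centre","counter_centre","stapler_centre","eraser_centre","punnet_clips","punnet_pegs","pad_left","pad_right"]
def snap(n):return vision.snapshot(n)
def save(s,f):cv2.imwrite(f,s["img"][:,:,::-1])
def cloud(s):
    z=s["z_map"];K=s["intrinsics"];v,u=np.mgrid[:z.shape[0],:z.shape[1]]
    c=np.stack([(u-K[0,2])/K[0,0]*z,(v-K[1,2])/K[1,1]*z,z],-1)
    T=np.linalg.inv(s["camera_from_world"]);P=c@T[:3,:3].T+T[:3,3];P[z==0]=np.nan
    return P
def rect(p):
    (c,wh,a)=cv2.minAreaRect((p[:,:2]*1000).astype(np.float32));return np.round(c,1),np.round(wh,1),round(a,1)
E
python3 - <<'E'
from h import *
s=bot.read_state();print(s["time"],s["ee_pos"],s["tcp_rot"],s["width"],bot.nose_length)
for n in ["top","scene"]:
    s=snap(n);save(s,f"pics/{n}0.png");P=cloud(s)
    T=np.linalg.inv(s["camera_from_world"]);print(n,T[:3,3],T[:3,2],s["intrinsics"][0,0])
    for q in names:
        for r in vision.masks_of(s,q)[:3]:
            p=P[r["region"]];p=p[~np.isnan(p[:,0])]
            if len(p)<10: continue
            zt=np.percentile(p[:,2],95);t=p[p[:,2]>zt-.006]
            print(q,round(r["score"],2),np.round(r["extent"]),len(p),"all",*rect(p),"top",*rect(t),np.round(zt,3))
E
```

```text
0.0 [ 0.25218021 -0.57101485  0.25503701] [-1.15575572e-03  9.78460067e-01  2.06432880e-01 -1.63310603e-04] 0.08517832771622011 0.025
top [0.44202933 0.01071627 1.16830651] [ 0.07719098  0.00938428 -0.99697216] 449.9187633938546
lid_centre 0.83 [316. 179.  58.  59.] 1862 all [626.1 -61.3] [ 91.5 142.9] 38.9 top [626.8 -62. ] [ 59.8 111.9] 38.6 0.032
counter_centre 0.58 [410. 218.  22.  23.] 308 all [ 513.  -291.7] [54.8 47.7] 62.2 top [ 513.9 -292.4] [46.2 50.7] 72.6 0.024
stapler_centre 0.62 [372. 162.  39.  14.] 420 all [ 664.1 -201.6] [30.8 99. ] 7.0 top [ 660.6 -201. ] [19.5 89.9] 9.3 0.046
punnet_clips 0.73 [269. 220.  52.  55.] 1786 all [522.   70.8] [146.7  88.5] 28.2 top [518.7  67.4] [137.1  81.8] 29.8 0.049
punnet_pegs 0.66 [168. 281.  48.  64.] 1771 all [377. 321.] [138.1  80.5] 28.4 top [377. 321.] [138.1  80.5] 28.4 0.044
pad_left 0.55 [208. 256.  46.  50.] 1192 all [427.7 229.9] [133.8  63.4] 28.0 top [428.1 230. ] [131.3  61.7] 28.9 0.007
pad_left 0.53 [411. 216.  21.  22.] 339 all [ 515.9 -297. ] [52.7 57.8] 78.7 top [ 513.9 -292.4] [46.2 50.7] 72.6 0.024
pad_right 0.
[... 870 characters left out ...]
16.] 954 all [463.7 161. ] [127.8  65.4] 29.9 top [463.7 161. ] [127.8  65.4] 29.9 0.006
punnet_clips 0.74 [275. 228.  62.  35.] 1885 all [512.7  59.5] [156.4 102.7] 34.0 top [515.6  69.7] [137.1  84.4] 29.1 0.049
punnet_pegs 0.94 [287. 307.  84.  51.] 3596 all [383.2 293.6] [149.9 149.1] 28.3 top [373.7 324.1] [138.3  85. ] 29.7 0.044
pad_left 0.81 [282. 281.  69.  14.] 708 all [428.3 235.1] [130.4  96.5] 13.5 top [428.3 235.1] [130.4  96.5] 13.5 0.006
pad_left 0.25 [268. 176.  17.  26.] 269 all [ 659.1 -213.5] [ 22.2 202.6] 10.6 top [ 657.2 -199.6] [19.9 91.8] 9.0 0.044
pad_right 0.65 [276. 260.  65.  15.] 1016 all [465.2 161.5] [131.7  66. ] 29.2 top [465.2 161.5] [131.6  66. ] 29.2 0.006
```

View images.

Run:
```python
import cv2
a=cv2.imread("pics/top0.png")[120:340,120:460];cv2.imwrite("pics/t0c.png",cv2.resize(a,None,fx=2.3,fy=2.3,interpolation=cv2.INTER_CUBIC))
```

```text
(no output)
```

View pics/t0c.png

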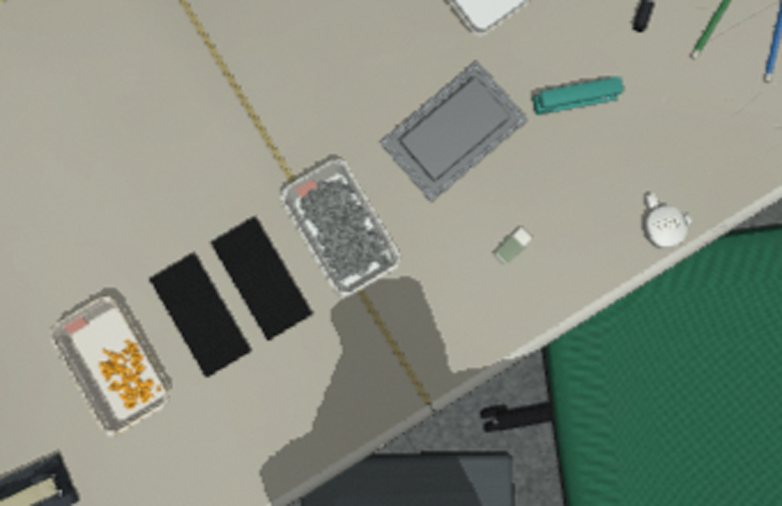

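View pics/scene0.png

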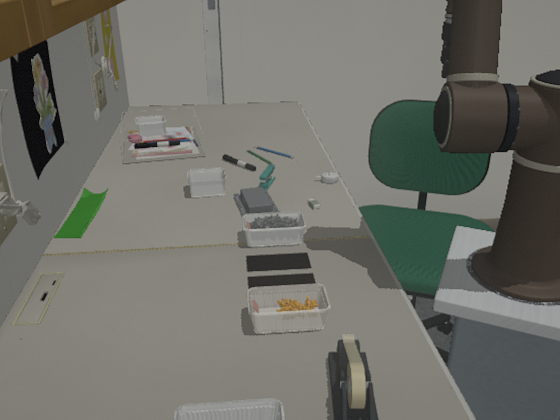

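The top view shows the pegs punnet at left (110,360), the two pads in the middle, and the clips punnet at (340,225). The lid is at (455,130), the stapler at (578,95), the eraser at (513,245) and the counter at (666,222). The pegs punnet is the left one, and the network positions agree with the picture. Next I go to the lid.

Request:
arm_command(moves=[{"xyz": [0.0343,-0.0196,0.006]},{"xyz": [0.0343,-0.0196,0.006]},{"xyz": [0.0343,-0.0196,0.006]},{"xyz": [0.0343,-0.0196,0.006]},{"xyz": [0.0343,-0.0196,0.006]}], grip=1)

```text
invalid input at $.moves[0]: expected keys xyz, twist
```

Request:
arm_command(moves=[{"xyz": [0.0343,-0.0196,0.006]},{"xyz": [0.0343,-0.0196,0.006]},{"xyz": [0.0343,-0.0196,0.006]},{"xyz": [0.0343,-0.0196,0.006]},{"xyz": [0.0343,-0.0196,0.006]}])

```text
invalid input at $.moves[0]: expected keys xyz, twist
```

Request:
arm_command(moves=[{"xyz": [0.0343,-0.0196,0.006]},{"xyz": [0.0343,-0.0196,0.006]},{"xyz": [0.0343,-0.0196,0.006]},{"xyz": [0.0343,-0.0196,0.006]},{"xyz": [0.0343,-0.0196,0.006]}])

```text
invalid input at $.moves[0]: expected keys xyz, twist
```

Request:
arm_command(moves=[{"xyz": [0.0343,-0.0196,0.006]},{"xyz": [0,0,0],"twist": 0.12},{"xyz": [0,0,0],"twist": 0.12},{"xyz": [0,0,0],"twist": 0.12},{"xyz": [0,0,0],"twist": 0.12}])

```text
invalid input at $.moves[0]: expected keys xyz, twist
```

Request:
arm_command(moves=[{"xyz": [0,0,0],"twist": 0.12},{"xyz": [0,0,0],"twist": 0.12},{"xyz": [0,0,0],"twist": 0.12},{"xyz": [0,0,0],"twist": 0.12},{"xyz": [0,0,0],"twist": 0.12}])

```text
time: 1.32
ee_pos: [0.2524, -0.5718, 0.2563]
tcp_rot: [-0.0, 0.995, -0.095, 0.0]
wrist_force: [0.3, 0.8, 0.4]
width: 0.0853
finger_force: 0.0
```

Request:
arm_command(moves=[{"xyz": [0,0,0],"twist": 0.12},{"xyz": [0,0,0],"twist": 0.1125},{"xyz": [0,0,0]}])

```text
invalid input at $.moves[2]: expected keys xyz, twist
```

Request:
arm_command(moves=[{"xyz": [0,0,0],"twist": 0.119},{"xyz": [0,0,0],"twist": 0.119},{"xyz": [0,0,0],"twist": 0.119},{"xyz": [0,0,0],"twist": 0.119},{"xyz": [0,0,0],"twist": 0.119}])

```text
time: 1.73
ee_pos: [0.2524, -0.5717, 0.2563]
tcp_rot: [-0.0, 0.924, -0.383, -0.0]
wrist_force: [0.3, 1.2, -0.3]
width: 0.0852
finger_force: 0.0
```

Request:
arm_command(moves=[{"xyz": [0,0,0],"twist": 0.119},{"xyz": [-0.0103,-0.0382,0.006],"twist": 0},{"xyz": [-0.0103,-0.0382,0.006],"twist": 0},{"xyz": [-0.0103,-0.0382,0.006],"twist": 0},{"xyz": [-0.0103,-0.0382,0.006],"twist": 0}])

```text
time: 2.15
ee_pos: [0.3468, -0.4432, 0.2321]
tcp_rot: [0.0, 0.901, -0.435, 0.0]
wrist_force: [1.3, 1.0, 0.4]
width: 0.0853
finger_force: 0.0
```

Request:
arm_command(moves=[{"xyz": [-0.0103,-0.0382,0.006],"twist": 0},{"xyz": [-0.0103,-0.0382,0.006],"twist": 0},{"xyz": [-0.0103,-0.0382,0.006],"twist": 0},{"xyz": [-0.0103,-0.0382,0.006],"twist": 0},{"xyz": [-0.0103,-0.0382,0.006],"twist": 0}])

```text
time: 2.57
ee_pos: [0.4645, -0.2835, 0.2023]
tcp_rot: [0.0, 0.901, -0.434, 0.0]
wrist_force: [1.6, -0.1, -0.5]
width: 0.0857
finger_force: 0.0
```

Request:
arm_command(moves=[{"xyz": [-0.0103,-0.0382,0.006],"twist": 0},{"xyz": [-0.0103,-0.0382,0.006],"twist": 0},{"xyz": [-0.0103,-0.0382,0.006],"twist": 0},{"xyz": [-0.0103,-0.0382,0.006],"twist": 0},{"xyz": [-0.0103,-0.0382,0.006],"twist": 0}])

```text
time: 2.98
ee_pos: [0.582, -0.124, 0.1723]
tcp_rot: [-0.0, 0.901, -0.434, 0.0]
wrist_force: [1.3, -0.1, -0.4]
width: 0.0853
finger_force: 0.0
```

Request:
arm_command(moves=[{"xyz": [-0.0103,-0.0382,0.006],"twist": 0},{"xyz": [-0.0103,-0.0382,0.006],"twist": 0},{"xyz": [0,0,0],"twist": 0}])

```text
time: 3.23
ee_pos: [0.631, -0.0561, 0.1594]
tcp_rot: [-0.002, 0.902, -0.432, 0.0]
wrist_force: [-0.4, -0.8, -0.7]
width: 0.0855
finger_force: 0.0
```

```bash
cat >> h.py <<'E'
def psi(s=None):
    q=(s or bot.read_state())["tcp_rot"];w,x,y,z=q
    return np.degrees(np.arctan2(2*(x*y+w*z),1-2*(y*y+z*z)))
def go(x,y,z,yaw=None):
    "report the tool-frame shift to world mm target (at the present yaw, and at the wanted yaw after twisting)"
    s=bot.read_state();p=s["ee_pos"]*1000;a=psi(s);d=np.array([x,y,z])-p
    print("t",round(s["time"],2),"tcp",np.round(p,1),"yaw",round(a,2),"F",np.round(s["wrist_force"],1),"w",round(s["width"]*1000,1))
    for b in ([a] if yaw is None else [a,yaw]):
        r=np.radians(b);t=[d[0]*np.cos(r)+d[1]*np.sin(r),d[0]*np.sin(r)-d[1]*np.cos(r),-d[2]]
        n=int(np.ceil(np.linalg.norm(t[:2])/40));print("at yaw",round(b,1),"shift",np.round(t,1),"rows",n,np.round(np.array(t)/max(n,1),1))
    if yaw is not None: print("twist",round(np.radians(a-yaw),3))
E
python3 -c "
from h import *
go(626.8,-62,50,-51.4)"
```

```text
t 3.23 tcp [631.  -56.1 159.4] yaw -51.17 F [-0.4 -0.8 -0.7] w 85.5
at yaw -51.2 shift [  2.    7.  109.4] rows 1 [  2.    7.  109.4]
at yaw -51.4 shift [  2.    7.  109.4] rows 1 [  2.    7.  109.4]
twist 0.004
```

Request:
arm_command(moves=[{"xyz": [0.002,0.007,0.03],"twist": 0.004},{"xyz": [0,0,0.035],"twist": 0},{"xyz": [0,0,0.034],"twist": 0},{"xyz": [0,0,0.015],"twist": 0},{"xyz": [0,0,0.005],"twist": 0}])

```text
time: 3.65
ee_pos: [0.6203, -0.0677, 0.0375]
tcp_rot: [0.001, 0.9, -0.436, -0.004]
wrist_force: [-0.6, 0.0, -0.3]
width: 0.0857
finger_force: 0.0
```

Run:
```python
from h import *
go(626.8,-62,37,-51.4)
s=snap("scene");cv2.imwrite("pics/s1.png",cv2.resize(s["img"][150:270,190:350,::-1],None,fx=4,fy=4,interpolation=2))
```

```text
t 3.65 tcp [620.3 -67.7  37.5] yaw -51.7 F [-0.6  0.  -0.3] w 85.7
at yaw -51.7 shift [-0.5 -8.6  0.5] rows 1 [-0.5 -8.6  0.5]
at yaw -51.4 shift [-0.4 -8.6  0.5] rows 1 [-0.4 -8.6  0.5]
twist -0.005
```

View pics/s1.png

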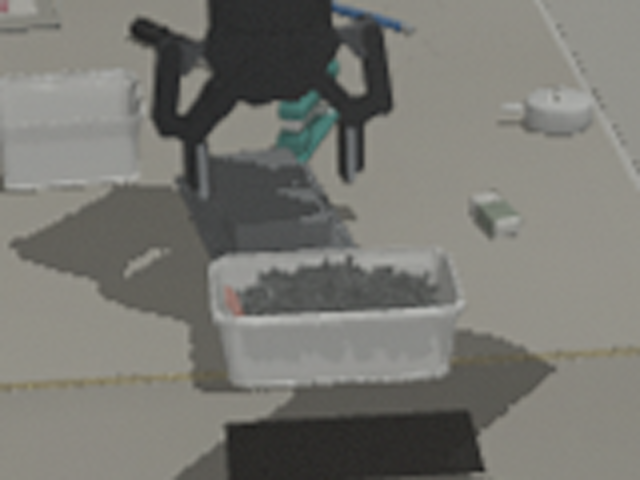

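The fingers straddle the lid's raised part at (265,205), above the flange. I let it settle and read again.

Request:
arm_command(moves=[{"xyz": [0,0,0],"twist": 0},{"xyz": [0,0,0],"twist": 0},{"xyz": [0,0,0],"twist": 0}])

```text
time: 3.95
ee_pos: [0.6258, -0.0685, 0.0439]
tcp_rot: [-0.001, 0.9, -0.436, 0.002]
wrist_force: [0.2, -0.1, -0.1]
width: 0.0852
finger_force: 0.0
```

```bash
python3 -c "
from h import *
go(626.8,-62,37,-51.4)"
```

```text
t 3.95 tcp [625.8 -68.5  43.9] yaw -51.7 F [ 0.2 -0.1 -0.1] w 85.2
at yaw -51.7 shift [-4.5 -4.8  6.9] rows 1 [-4.5 -4.8  6.9]
at yaw -51.4 shift [-4.5 -4.9  6.9] rows 1 [-4.5 -4.9  6.9]
twist -0.005
```

Request:
arm_command(moves=[{"xyz": [-0.0045,-0.005,0.004],"twist": -0.005},{"xyz": [0,0,0],"twist": 0},{"xyz": [0,0,0],"twist": 0},{"xyz": [0,0,0],"twist": 0},{"xyz": [0,0,0],"twist": 0}])

```text
time: 4.37
ee_pos: [0.6248, -0.0613, 0.0374]
tcp_rot: [-0.0, 0.901, -0.434, 0.0]
wrist_force: [-0.7, -1.3, -0.6]
width: 0.0852
finger_force: 0.0
```

Run:
```python
from h import *
go(626.8,-62,37,-51.4)
s=snap("top");P=cloud(s)
m=vision.masks_of(s,"lid_centre")
if m:
    p=P[m[0]["region"]];p=p[~np.isnan(p[:,0])];p=p[(p[:,2]<.045)];print(m[0]["score"],rect(p))
```

```text
t 4.37 tcp [624.8 -61.3  37.4] yaw -51.39 F [-0.7 -1.3 -0.6] w 85.2
at yaw -51.4 shift [ 1.8 -1.1  0.4] rows 1 [ 1.8 -1.1  0.4]
at yaw -51.4 shift [ 1.8 -1.1  0.4] rows 1 [ 1.8 -1.1  0.4]
twist 0.0
0.62 (array([625.3, -58.4]), array([ 28.4, 152. ]), 1.8)
```

Request:
arm_command(moves=[{"xyz": [0.002,-0.001,0],"twist": 0},{"xyz": [0,0,0],"twist": 0},{"xyz": [0,0,0],"twist": 0}], grip=0.2, force=40)

```text
time: 4.72
ee_pos: [0.6274, -0.0626, 0.0378]
tcp_rot: [-0.0, 0.901, -0.434, 0.001]
wrist_force: [0.7, 0.4, -0.0]
width: 0.0586
finger_force: 44.4
```

Request:
arm_command(moves=[{"xyz": [0,0,0],"twist": 0},{"xyz": [0,0,0],"twist": 0},{"xyz": [0,0,0],"twist": 0}])

```text
time: 4.97
ee_pos: [0.6273, -0.0625, 0.0376]
tcp_rot: [-0.0, 0.901, -0.434, 0.001]
wrist_force: [0.6, -0.4, 2.2]
width: 0.059
finger_force: 44.7
```

Request:
arm_command(moves=[{"xyz": [0,0,-0.01],"twist": 0},{"xyz": [0,0,-0.02],"twist": 0},{"xyz": [0,0,-0.03],"twist": 0},{"xyz": [0,0,-0.03],"twist": 0},{"xyz": [0,0,-0.02],"twist": 0}])

```text
time: 5.38
ee_pos: [0.6274, -0.0623, 0.1502]
tcp_rot: [-0.0, 0.901, -0.434, 0.001]
wrist_force: [2.0, -0.5, -0.0]
width: 0.0587
finger_force: 44.5
```

Request:
arm_command(moves=[{"xyz": [0,0,0],"twist": -0.092},{"xyz": [0,0,0],"twist": -0.12},{"xyz": [0,0,0],"twist": -0.12},{"xyz": [0,0,0],"twist": -0.12},{"xyz": [0,0,0],"twist": -0.12}])

```text
time: 5.8
ee_pos: [0.626, -0.0621, 0.1474]
tcp_rot: [-0.0, 0.987, -0.159, -0.001]
wrist_force: [-0.2, -0.8, -0.9]
width: 0.0589
finger_force: 44.4
```

Request:
arm_command(moves=[{"xyz": [0,0,0],"twist": -0.12},{"xyz": [0,0,0],"twist": -0.12},{"xyz": [0,0,0],"twist": -0.12},{"xyz": [0,0,0],"twist": -0.12},{"xyz": [0,0,0],"twist": -0.12}])

```text
time: 6.22
ee_pos: [0.626, -0.0621, 0.1473]
tcp_rot: [-0.0, 0.99, 0.14, -0.001]
wrist_force: [-0.0, -0.1, -0.4]
width: 0.059
finger_force: 44.4
```

Request:
arm_command(moves=[{"xyz": [0,0,0],"twist": -0.12},{"xyz": [0,0,0],"twist": -0.12},{"xyz": [-0.0022,-0.034,0],"twist": 0},{"xyz": [-0.0022,-0.034,0],"twist": 0},{"xyz": [-0.0022,-0.034,0],"twist": 0}])

```text
time: 6.63
ee_pos: [0.5695, 0.0237, 0.1472]
tcp_rot: [-0.0, 0.967, 0.254, -0.001]
wrist_force: [0.2, 0.2, -1.1]
width: 0.0589
finger_force: 44.4
```

Request:
arm_command(moves=[{"xyz": [-0.0022,-0.034,0],"twist": 0},{"xyz": [-0.0022,-0.034,0],"twist": 0},{"xyz": [-0.0022,-0.034,0],"twist": 0},{"xyz": [-0.0022,-0.034,0],"twist": 0},{"xyz": [-0.0022,-0.034,0],"twist": 0}])

```text
time: 7.05
ee_pos: [0.4758, 0.1669, 0.1475]
tcp_rot: [-0.0, 0.967, 0.254, -0.0]
wrist_force: [1.2, 0.3, -0.7]
width: 0.059
finger_force: 44.4
```

Request:
arm_command(moves=[{"xyz": [-0.0022,-0.034,0],"twist": 0},{"xyz": [-0.0022,-0.034,0],"twist": 0},{"xyz": [-0.0022,-0.034,0],"twist": 0},{"xyz": [-0.0022,-0.034,0],"twist": 0},{"xyz": [-0.0022,-0.034,0],"twist": 0}])

```text
time: 7.47
ee_pos: [0.3826, 0.3093, 0.1476]
tcp_rot: [0.0, 0.967, 0.255, -0.0]
wrist_force: [0.5, 0.6, -0.8]
width: 0.0589
finger_force: 44.4
```

Request:
arm_command(moves=[{"xyz": [-0.001,-0.0156,0],"twist": 0},{"xyz": [0,0,0],"twist": 0},{"xyz": [0,0,0],"twist": 0},{"xyz": [0,0,0],"twist": 0},{"xyz": [0,0,0],"twist": 0}])

```text
time: 7.88
ee_pos: [0.3762, 0.3205, 0.1473]
tcp_rot: [0.0, 0.967, 0.254, -0.0]
wrist_force: [-0.9, -0.7, -1.0]
width: 0.0588
finger_force: 44.4
```

Run:
```python
from h import *
go(376,321.6,100,29.5)
for n in ["top","scene"]:
    s=snap(n);P=cloud(s)
    m=vision.masks_of(s,"lid_centre")
    if n=="scene":cv2.imwrite("pics/s2.png",cv2.resize(s["img"][130:370,180:420,::-1],None,fx=2.4,fy=2.4,interpolation=2))
    if m:
        p=P[m[0]["region"]];p=p[~np.isnan(p[:,0])];z=np.median(p[:,2]);p=p[abs(p[:,2]-z)<.03];print(m[0]["score"],z,rect(p))
```

```text
t 7.88 tcp [376.2 320.5 147.3] yaw 29.42 F [-0.9 -0.7 -1. ] w 58.8
at yaw 29.4 shift [ 0.4 -1.1 47.3] rows 1 [ 0.4 -1.1 47.3]
at yaw 29.5 shift [ 0.4 -1.1 47.3] rows 1 [ 0.4 -1.1 47.3]
twist -0.001
0.69 0.12417941734874582 (array([376. , 319.1]), array([144.8,  91.1]), 29.6)
0.62 0.1277319146113931 (array([373.6, 322.5]), array([143.4,  91.1]), 30.7)
```

View pics/s2.png

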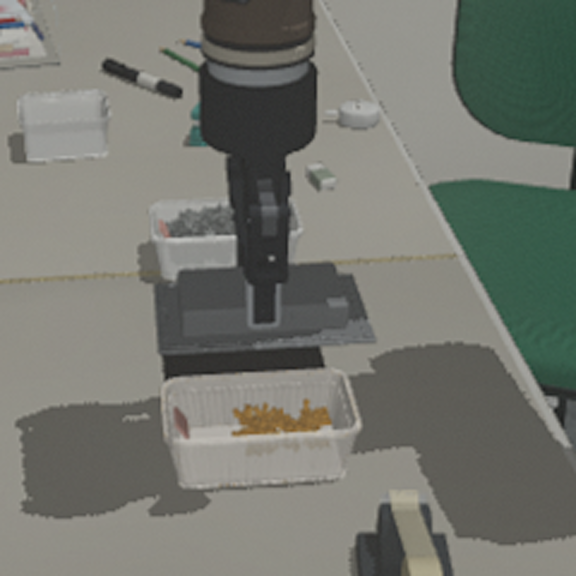

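The lid is held level above the punnet at (260,425). In both cameras it needs about a 2 mm correction before I lower it.

Request:
arm_command(moves=[{"xyz": [0.0014,-0.0013,0.02],"twist": 0},{"xyz": [0,0,0.02],"twist": 0},{"xyz": [0,0,0.015],"twist": 0},{"xyz": [0,0,0.008],"twist": 0},{"xyz": [0,0,0],"twist": 0}])

```text
time: 8.5
ee_pos: [0.3751, 0.3218, 0.0824]
tcp_rot: [0.001, 0.967, 0.254, -0.002]
wrist_force: [-0.3, -0.0, -0.6]
width: 0.0585
finger_force: 44.4
```

Request:
arm_command(moves=[{"xyz": [0,0,0.003],"twist": 0},{"xyz": [0,0,0.003],"twist": 0},{"xyz": [0,0,0.002],"twist": 0},{"xyz": [0,0,0],"twist": 0},{"xyz": [0,0,0],"twist": 0}])

```text
time: 8.92
ee_pos: [0.3766, 0.3234, 0.0767]
tcp_rot: [-0.0, 0.967, 0.255, 0.0]
wrist_force: [-0.4, -0.2, -0.7]
width: 0.0589
finger_force: 44.4
```

Request:
arm_command(moves=[{"xyz": [0,0,0.001],"twist": 0},{"xyz": [0,0,0.001],"twist": 0},{"xyz": [0,0,0],"twist": 0},{"xyz": [0,0,0],"twist": 0}])

```text
time: 9.25
ee_pos: [0.3766, 0.3235, 0.0746]
tcp_rot: [-0.0, 0.967, 0.255, 0.0]
wrist_force: [0.2, -0.2, 1.8]
width: 0.0592
finger_force: 44.6
```

Run:
```python
from h import *
go(376.6,323.2,150)
for n in ["top","scene"]:
    s=snap(n);P=cloud(s)
    m=vision.masks_of(s,"lid_centre")
    if n=="scene":cv2.imwrite("pics/s3.png",cv2.resize(s["img"][230:350,220:360,::-1],None,fx=4,fy=4,interpolation=2))
    if m:
        p=P[m[0]["region"]];p=p[~np.isnan(p[:,0])];z=np.median(p[:,2]);p=p[abs(p[:,2]-z)<.03];print(m[0]["score"],z,rect(p))
```

```text
t 9.25 tcp [376.6 323.5  74.6] yaw 29.5 F [ 0.2 -0.2  1.8] w 59.2
at yaw 29.5 shift [ -0.1   0.3 -75.4] rows 1 [ -0.1   0.3 -75.4]
0.73 0.051010614828219114 (array([376.9, 321.3]), array([145.,  90.]), 29.1)
0.82 0.05528937625202246 (array([374. , 324.1]), array([144.7,  91.3]), 29.7)
```

View pics/s3.png

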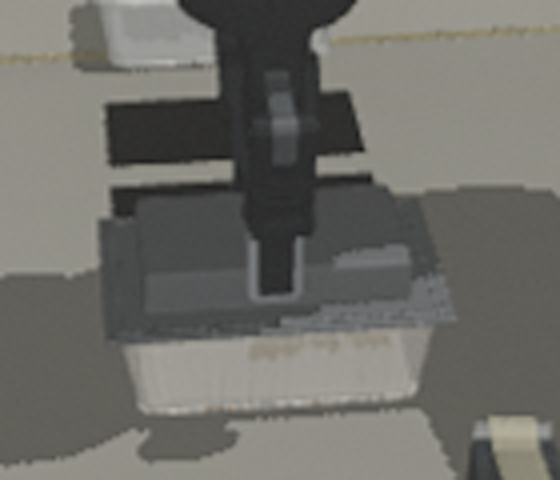

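The lid is seated with its flange on the rim, within 0.5 mm of the punnet's centre in both cameras. I release it and rise.

Request:
arm_command(moves=[{"xyz": [0,0,0],"twist": 0},{"xyz": [0,0,0],"twist": 0},{"xyz": [0,0,0],"twist": 0},{"xyz": [0,0,0],"twist": 0}], grip=1)

```text
time: 9.78
ee_pos: [0.3761, 0.3231, 0.0741]
tcp_rot: [0.0, 0.967, 0.255, -0.0]
wrist_force: [-0.2, -1.0, -0.7]
width: 0.0855
finger_force: 0.0
```

Request:
arm_command(moves=[{"xyz": [0,0,-0.01],"twist": 0},{"xyz": [0,0,-0.02],"twist": 0},{"xyz": [0,0,-0.03],"twist": 0},{"xyz": [0,0,-0.015],"twist": 0},{"xyz": [0,0,0],"twist": 0}])

```text
time: 10.2
ee_pos: [0.3791, 0.3253, 0.1539]
tcp_rot: [-0.002, 0.967, 0.255, 0.004]
wrist_force: [0.5, 1.0, 0.6]
width: 0.0855
finger_force: 0.0
```

Run:
```python
from h import *
s=snap("top");P=cloud(s)
cv2.imwrite("pics/c1.png",cv2.resize(s["img"][195:240,385:435,::-1],None,fx=10,fy=10,interpolation=2))
b=P[195:240,385:435].reshape(-1,3);b=b[~np.isnan(b[:,0])]
b=b[(np.hypot(b[:,0]-.514,b[:,1]+.292)<.055)]
o=b[b[:,2]>.0185];(c,r)=cv2.minEnclosingCircle((o[:,:2]*1000).astype(np.float32));print("disc",c,r,rect(o))
d=b[:,:2]*1000-c;R=np.hypot(*d.T);l=(R>28)&(b[:,2]>.006)
for k in np.where(l)[0]:print(np.round(d[k],1),round(R[k],1),round(np.degrees(np.arctan2(d[k,1],d[k,0]))),round(b[k,2],3))
m=vision.masks_of(s,"lid_centre")
p=P[m[0]["region"]];p=p[~np.isnan(p[:,0])];t=p[p[:,2]>.064];print("lid",rect(p),rect(t),t[:,2].mean())
go(c[0],c[1],150)
```

```text
disc (513.2041625976562, -295.5508728027344) 24.423343658447266 (array([ 512.1, -293.2]), array([44.9, 42.9]), 61.3)
[45.8 14.1] 47.9 17 0.007
[34.9 16. ] 38.4 25 0.013
[34.5 14.2] 37.3 22 0.016
[32.5 21.1] 38.7 33 0.012
[32.4 18.6] 37.4 30 0.012
[32.2 16.3] 36.1 27 0.013
[32.2 13.7] 35.0 23 0.013
[29.8 18.7] 35.2 32 0.012
[29.7 16.4] 33.9 29 0.013
[29.7 13.5] 32.6 24 0.012
[29.4 11.5] 31.6 21 0.014
[26.7 20.3] 33.6 37 0.018
[27.2 16.3] 31.7 31 0.012
[26.9 14.3] 30.5 28 0.015
[27.2 10.6] 29.2 21 0.01
[24.6 19. ] 31.1 38 0.012
[24.3 17.3] 29.8 35 0.016
[24.5 14. ] 28.2 30 0.013
[20.8 48.6] 52.9 67 0.006
[13.1 51.6] 53.2 76 0.006
[ 4.7 31.6] 32.0 82 0.008
[-5.5 31.8] 32.3 100 0.006
[-10.3  47.5] 48.6 102 0.007
[-13.4  29.8] 32.6 114 0.007
[-23.7  30. ] 38.2 128 0.006
[-32.1   4.9] 32.5 171 0.007
lid (array([383.2, 309.4]), array([143.8, 118. ]), 28.5) (array([387.2, 302.9]), array([111.2, 102.6]), 29.3) 0.07155402848916345
t 10.3 tcp [376.7 323.5 150.2] yaw 29.5 F [-0.1  0.4 -0.4] w 85.5
at yaw 29.5 shift [-1.86e+02  6.06e+02  2.00e-01] rows 16 [-11.6  37.9   0. ]
```

View pics/c1.png

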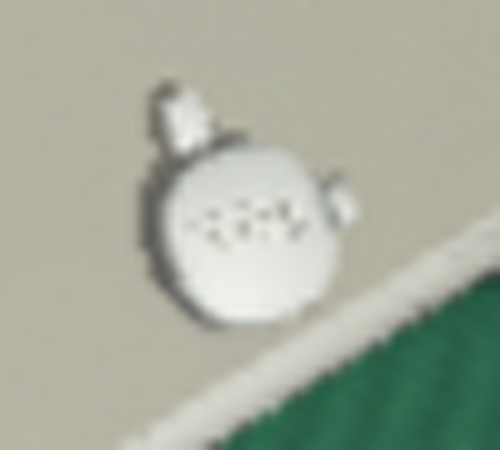

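The close crop shows the lever at upper left (180,115), at a world yaw of about 25°. There is a small knob at right (343,203). I will grip along about -23°, which clears both.

Request:
arm_command(moves=[{"xyz": [0,0,0],"twist": -0.108},{"xyz": [0,0,0],"twist": -0.108},{"xyz": [0,0,0],"twist": -0.108},{"xyz": [0,0,0],"twist": -0.108},{"xyz": [0,0,0],"twist": -0.108}])

```text
time: 10.72
ee_pos: [0.375, 0.3223, 0.1474]
tcp_rot: [0.0, 0.863, 0.506, -0.002]
wrist_force: [-0.5, -1.1, -0.2]
width: 0.0856
finger_force: 0.0
```

Request:
arm_command(moves=[{"xyz": [0,0,0],"twist": -0.106},{"xyz": [-0.0319,0.0232,0],"twist": 0},{"xyz": [-0.0319,0.0232,0],"twist": 0},{"xyz": [-0.0319,0.0232,0],"twist": 0},{"xyz": [-0.0319,0.0232,0],"twist": 0}])

```text
time: 11.13
ee_pos: [0.409, 0.1675, 0.1476]
tcp_rot: [-0.0, 0.836, 0.549, -0.002]
wrist_force: [0.9, -0.3, -1.0]
width: 0.0855
finger_force: 0.0
```

Request:
arm_command(moves=[{"xyz": [-0.0319,0.0232,0],"twist": 0},{"xyz": [-0.0319,0.0232,0],"twist": 0},{"xyz": [-0.0319,0.0232,0],"twist": 0},{"xyz": [-0.0319,0.0232,0],"twist": 0},{"xyz": [-0.0319,0.0232,0],"twist": 0}])

```text
time: 11.55
ee_pos: [0.4518, -0.025, 0.1477]
tcp_rot: [-0.001, 0.836, 0.548, -0.001]
wrist_force: [0.8, 0.6, 0.1]
width: 0.0854
finger_force: 0.0
```

Request:
arm_command(moves=[{"xyz": [-0.0319,0.0232,0],"twist": 0},{"xyz": [-0.0319,0.0232,0],"twist": 0},{"xyz": [-0.0319,0.0232,0],"twist": 0},{"xyz": [-0.0319,0.0232,0],"twist": 0},{"xyz": [-0.0319,0.0232,0],"twist": 0}])

```text
time: 11.97
ee_pos: [0.4947, -0.2171, 0.1473]
tcp_rot: [-0.002, 0.836, 0.548, -0.001]
wrist_force: [0.1, 0.1, -0.1]
width: 0.0852
finger_force: 0.0
```

Request:
arm_command(moves=[{"xyz": [-0.0319,0.0232,0],"twist": 0},{"xyz": [-0.0319,0.0232,0],"twist": 0},{"xyz": [0,0,0.02],"twist": 0},{"xyz": [0,0,0.03],"twist": 0},{"xyz": [0,0,0.02],"twist": 0}])

```text
time: 12.38
ee_pos: [0.5112, -0.2928, 0.0757]
tcp_rot: [-0.002, 0.837, 0.548, -0.001]
wrist_force: [-1.5, 1.0, -0.8]
width: 0.0854
finger_force: 0.0
```

Request:
arm_command(moves=[{"xyz": [0,0,0],"twist": 0},{"xyz": [0,0,0],"twist": 0},{"xyz": [0,0,0],"twist": 0},{"xyz": [0,0,0],"twist": 0}])

```text
time: 12.72
ee_pos: [0.5143, -0.2932, 0.0806]
tcp_rot: [0.001, 0.836, 0.549, 0.0]
wrist_force: [0.0, 0.7, -0.1]
width: 0.0852
finger_force: 0.0
```

```bash
python3 -c "
from h import *
go(513,-293,27,66.5)
s=snap('top');P=cloud(s);m=vision.masks_of(s,'lid_centre')
p=P[m[0]['region']];p=p[~np.isnan(p[:,0])];t=p[p[:,2]>.064];print('lid',rect(p),rect(t),t[:,2].mean())
"
```

```text
t 12.72 tcp [ 514.3 -293.2   80.6] yaw 66.53 F [ 0.   0.7 -0.1] w 85.2
at yaw 66.5 shift [-0.3 -1.3 53.6] rows 1 [-0.3 -1.3 53.6]
at yaw 66.5 shift [-0.3 -1.3 53.6] rows 1 [-0.3 -1.3 53.6]
twist 0.001
lid (array([376.6, 330.3]), array([153.1, 106.6]), 29.3) (array([376.8, 321. ]), array([111.7,  60.6]), 29.5) 0.0670323554892805
```

Request:
arm_command(moves=[{"xyz": [0,-0.001,0.02],"twist": 0},{"xyz": [0,0,0.02],"twist": 0},{"xyz": [0,0,0.01],"twist": 0},{"xyz": [0,0,0.004],"twist": 0},{"xyz": [0,0,0],"twist": 0}])

```text
time: 13.23
ee_pos: [0.5119, -0.292, 0.0248]
tcp_rot: [-0.001, 0.836, 0.548, -0.0]
wrist_force: [-0.1, 0.3, 0.3]
width: 0.0854
finger_force: 0.0
```

Request:
arm_command(moves=[{"xyz": [0,0,0],"twist": 0},{"xyz": [0,0,0],"twist": 0},{"xyz": [0,0,0],"twist": 0}])

```text
time: 13.48
ee_pos: [0.5132, -0.293, 0.0265]
tcp_rot: [0.001, 0.836, 0.548, 0.0]
wrist_force: [0.4, 0.5, 0.8]
width: 0.0853
finger_force: 0.0
```

Run:
```python
from h import *
go(513,-293,27,66.5)
s=snap("top");t=s["img"][195:240,385:435,::-1]
u=snap("scene")["img"][150:200,300:360,::-1]
a=cv2.resize(t,None,fx=8,fy=8,interpolation=2);b=cv2.resize(u,(432,360),interpolation=2)
cv2.imwrite("pics/c2.png",np.hstack([a[:360,:360],b]))
```

```text
t 13.48 tcp [ 513.2 -293.    26.5] yaw 66.51 F [0.4 0.5 0.8] w 85.3
at yaw 66.5 shift [-0.1 -0.2 -0.5] rows 1 [-0.1 -0.2 -0.5]
at yaw 66.5 shift [-0.1 -0.2 -0.5] rows 1 [-0.1 -0.2 -0.5]
twist 0.0
```

View pics/c2.png

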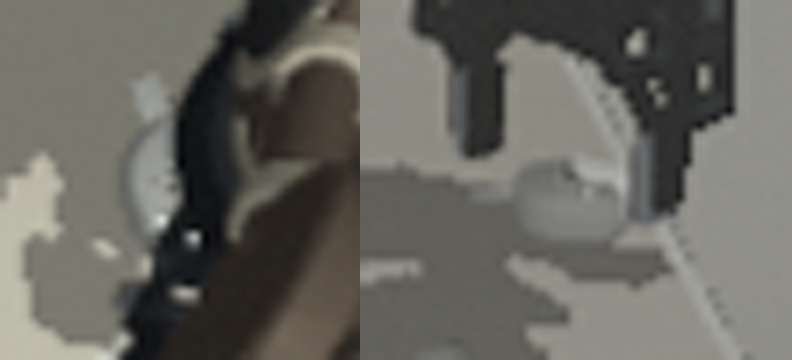

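The fingers straddle the body, clear of the lever. I close on it.

Request:
arm_command(moves=[{"xyz": [0,0,0],"twist": 0},{"xyz": [0,0,0],"twist": 0},{"xyz": [0,0,0],"twist": 0},{"xyz": [0,0,0],"twist": 0},{"xyz": [0,0,0],"twist": 0}], grip=-0.3, force=30)

```text
time: 14.0
ee_pos: [0.5126, -0.2926, 0.0258]
tcp_rot: [0.0, 0.836, 0.548, 0.0]
wrist_force: [-0.3, -0.9, 2.8]
width: 0.0455
finger_force: 31.0
```

Request:
arm_command(moves=[{"xyz": [0,0,0],"twist": 0},{"xyz": [0,0,0],"twist": 0},{"xyz": [0,0,0],"twist": 0}])

```text
time: 14.25
ee_pos: [0.5126, -0.2926, 0.0258]
tcp_rot: [0.0, 0.836, 0.548, 0.0]
wrist_force: [-0.9, 1.2, 5.6]
width: 0.0459
finger_force: 31.1
```

Request:
arm_command(moves=[{"xyz": [0,0,-0.01],"twist": 0},{"xyz": [0,0,-0.025],"twist": 0},{"xyz": [0,0,-0.035],"twist": 0},{"xyz": [0,0,-0.035],"twist": -0.04},{"xyz": [0,0,-0.03],"twist": -0.04}])

```text
time: 14.67
ee_pos: [0.5123, -0.2923, 0.162]
tcp_rot: [0.0, 0.813, 0.582, 0.0]
wrist_force: [1.5, -0.3, -0.4]
width: 0.0455
finger_force: 31.1
```

Request:
arm_command(moves=[{"xyz": [0.0326,-0.0199,0],"twist": 0},{"xyz": [0.0326,-0.0199,0],"twist": 0},{"xyz": [0.0326,-0.0199,0],"twist": 0},{"xyz": [0.0326,-0.0199,0],"twist": 0},{"xyz": [0.0326,-0.0199,0],"twist": 0}])

```text
time: 15.08
ee_pos: [0.4699, -0.1044, 0.1602]
tcp_rot: [-0.0, 0.814, 0.581, 0.0]
wrist_force: [0.7, 0.3, -0.7]
width: 0.0457
finger_force: 31.1
```

Request:
arm_command(moves=[{"xyz": [0.0326,-0.0199,0],"twist": 0},{"xyz": [0.0326,-0.0199,0],"twist": 0},{"xyz": [0.0326,-0.0199,0],"twist": 0},{"xyz": [0.0326,-0.0199,0],"twist": 0},{"xyz": [0.0326,-0.0199,0],"twist": 0}])

```text
time: 15.5
ee_pos: [0.4286, 0.082, 0.1603]
tcp_rot: [0.0, 0.814, 0.581, 0.0]
wrist_force: [0.4, 0.2, -0.8]
width: 0.0456
finger_force: 31.1
```

Request:
arm_command(moves=[{"xyz": [0.0326,-0.0199,0],"twist": 0},{"xyz": [0.0326,-0.0199,0],"twist": 0},{"xyz": [0.0326,-0.0199,0],"twist": 0},{"xyz": [0.0326,-0.0199,0],"twist": 0},{"xyz": [0.0326,-0.0199,0],"twist": 0}])

```text
time: 15.92
ee_pos: [0.3873, 0.2685, 0.1603]
tcp_rot: [0.0, 0.814, 0.581, 0.0]
wrist_force: [0.8, -0.9, -0.7]
width: 0.0457
finger_force: 31.1
```

Request:
arm_command(moves=[{"xyz": [0.0326,-0.0199,0],"twist": 0},{"xyz": [0.0164,-0.0102,0],"twist": 0},{"xyz": [0,0,0.01],"twist": 0},{"xyz": [0,0,0.01],"twist": 0},{"xyz": [0,0,0.01],"twist": 0}])

```text
time: 16.33
ee_pos: [0.3751, 0.3219, 0.1289]
tcp_rot: [0.0, 0.814, 0.581, -0.001]
wrist_force: [-0.8, -0.8, -1.4]
width: 0.0456
finger_force: 31.1
```

Request:
arm_command(moves=[{"xyz": [0,0,0],"twist": 0},{"xyz": [0,0,0],"twist": 0},{"xyz": [0,0,0],"twist": 0},{"xyz": [0,0,0],"twist": 0}])

```text
time: 16.67
ee_pos: [0.3764, 0.3224, 0.1305]
tcp_rot: [0.0, 0.814, 0.581, 0.0]
wrist_force: [0.5, 0.6, -0.3]
width: 0.0454
finger_force: 31.1
```

Run:
```python
from h import *
go(376,322.9,91.8)
I=[]
for n in ["top","scene"]:
    s=snap(n);P=cloud(s)
    for q in ["counter_centre","lid_centre"]:
        m=vision.masks_of(s,q)
        if m:
            e=m[0]["extent"];p=P[m[0]["region"]];p=p[~np.isnan(p[:,0])];print(n,q,round(m[0]["score"],2),np.round(e),np.nanmedian(p,0).round(4),rect(p))
    x,y=(168,281) if n=="top" else (287,285)
    I.append(cv2.resize(s["img"][y-50:y+50,x-50:x+50,::-1],(400,400),interpolation=2))
cv2.imwrite("pics/c3.png",np.hstack(I))
```

```text
t 16.67 tcp [376.4 322.4 130.5] yaw 71.01 F [ 0.5  0.6 -0.3] w 45.4
at yaw 71.0 shift [ 0.3 -0.6 38.7] rows 1 [ 0.3 -0.6 38.7]
top counter_centre 0.76 [166. 283.  11.  22.] [0.3788 0.3054 0.1234] (array([376.3, 304.1]), array([24.2, 40.1]), 86.3)
top lid_centre 0.88 [164. 279.  57.  67.] [0.3586 0.3026 0.0498] (array([372.9, 328. ]), array([144.4, 105.2]), 29.8)
scene counter_centre 0.85 [279. 261.  24.  24.] [0.38   0.3371 0.124 ] (array([426. , 231.7]), array([ 42.5, 252. ]), 21.3)
scene lid_centre 0.64 [291. 297.  92.  41.] [0.369  0.3371 0.0613] (array([393.8, 288.1]), array([144.6, 174.5]), 28.5)
```

View pics/c3.png

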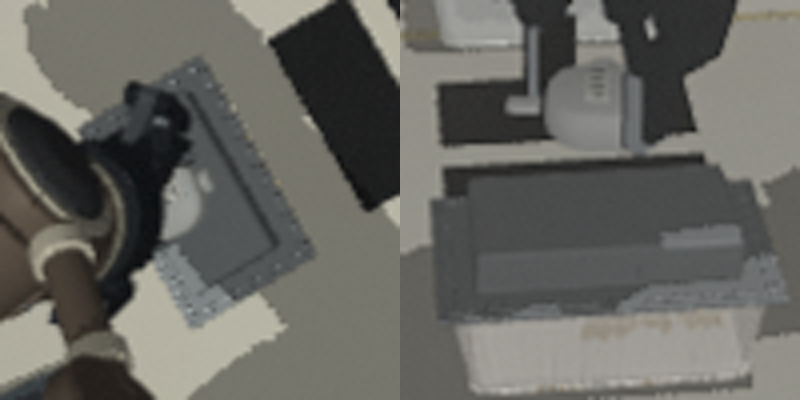

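The counter hangs between the pads at (595,105) in the right panel. It may be tilted, so I check its top face by plane fit.

Run:
```python
from h import *
for n in ["top","scene"]:
    s=snap(n);P=cloud(s);m=vision.masks_of(s,"counter_centre")
    r=cv2.erode(m[0]["region"].astype(np.uint8),np.ones((2,2)))>0
    p=P[r];p=p[~np.isnan(p[:,0])];p=p[(p[:,2]>.1)&(p[:,2]<.15)&(np.hypot(p[:,0]-.376,p[:,1]-.322)<.045)]*1000
    q=p if n=="top" else p[p[:,2]>118]
    for _ in range(4):
        A=np.c_[q[:,:2]-[376,322],np.ones(len(q))];k,*_r=np.linalg.lstsq(A,q[:,2],rcond=None);e=abs(A@k-q[:,2]);q=q[e<max(2.5*np.median(e),1)]
    print(n,len(p),len(q),k.round(3),np.median(e).round(2),np.percentile(p[:,2],[2,50,98]).round(1))
    np.set_printoptions(linewidth=200)
    if n=="scene":
        c=m[0]["extent"];x,y=int(c[0]),int(c[1]);print((P[y-13:y+14:1,x-14:x+14:2,2]*1000).round())
```

```text
top 159 127 [1.90000e-02 2.90000e-01 1.28685e+02] 1.45 [111.7 124.  128.9]Traceback (most recent call last):
  File "<stdin>", line 4, in <module>
IndexError: list index out of range
```

The top-face fit shows the counter tilted about 16° about the grip axis, with its -y side low. I lower it with a lighter grip so that contact with the lid turns it flat.

Request:
arm_command(moves=[{"xyz": [0,-0.0005,0.012],"twist": 0},{"xyz": [0,0,0.012],"twist": 0},{"xyz": [0,0,0.006],"twist": 0},{"xyz": [0,0,0],"twist": 0},{"xyz": [0,0,0],"twist": 0}], force=20)

```text
time: 17.58
ee_pos: [0.3751, 0.3231, 0.1]
tcp_rot: [0.0, 0.814, 0.581, -0.001]
wrist_force: [0.2, 0.0, -1.3]
width: 0.0454
finger_force: 31.1
```

Request:
arm_command(moves=[{"xyz": [0,0,0.002],"twist": 0},{"xyz": [0,0,0.001],"twist": 0},{"xyz": [0,0,0],"twist": 0}])

```text
time: 17.83
ee_pos: [0.3756, 0.3234, 0.0976]
tcp_rot: [-0.0, 0.814, 0.581, 0.0]
wrist_force: [-0.3, -0.2, -0.5]
width: 0.0456
finger_force: 31.1
```

Request:
arm_command(moves=[{"xyz": [0,0,0.001],"twist": 0},{"xyz": [0,0,0.001],"twist": 0},{"xyz": [0,0,0],"twist": 0}])

```text
time: 18.08
ee_pos: [0.3753, 0.3231, 0.0953]
tcp_rot: [0.0, 0.814, 0.581, -0.0]
wrist_force: [0.5, -0.3, -0.0]
width: 0.0455
finger_force: 31.1
```

Request:
arm_command(moves=[{"xyz": [0,0,0.001],"twist": 0},{"xyz": [0,0,0.001],"twist": 0},{"xyz": [0,0,0],"twist": 0}])

```text
time: 18.33
ee_pos: [0.3752, 0.3231, 0.093]
tcp_rot: [-0.0, 0.814, 0.581, -0.0]
wrist_force: [0.6, -1.0, -0.5]
width: 0.0453
finger_force: 31.1
```

Run:
```python
from h import *
go(376,322.9,91.8)
s=snap("scene")
x,y=287,275
cv2.imwrite("pics/c4.png",cv2.resize(s["img"][y-35:y+25,x-40:x+40,::-1],(800,600),interpolation=2))
```

```text
t 18.33 tcp [375.2 323.1  93. ] yaw 71.09 F [ 0.6 -1.  -0.5] w 45.3
at yaw 71.1 shift [0.1 0.8 1.2] rows 1 [0.1 0.8 1.2]
```

View pics/c4.png

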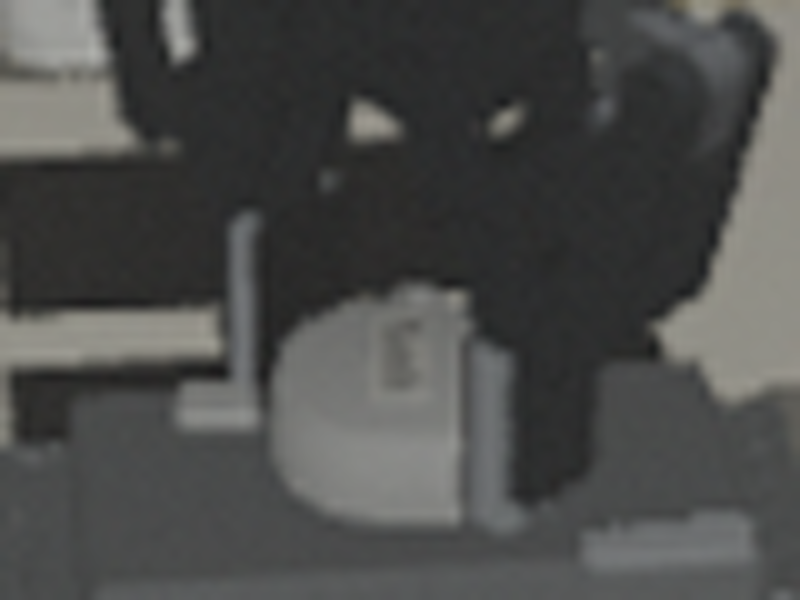

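From the scale, the counter is in fact level here: its top face spans rows 290–430 and its side rows 430–525. The plane fit was biased by the rounded edge. I keep lowering.

Request:
arm_command(moves=[{"xyz": [0,0.0005,0.001],"twist": 0},{"xyz": [0,0,0.0005],"twist": 0},{"xyz": [0,0,0],"twist": 0}])

```text
time: 18.63
ee_pos: [0.3759, 0.323, 0.0918]
tcp_rot: [0.0, 0.814, 0.581, 0.0]
wrist_force: [0.2, 1.0, -0.3]
width: 0.0456
finger_force: 31.1
```

Request:
arm_command(moves=[{"xyz": [0,0,0.001],"twist": 0},{"xyz": [0,0,0],"twist": 0},{"xyz": [0,0,0],"twist": 0}])

```text
time: 18.88
ee_pos: [0.376, 0.3231, 0.0917]
tcp_rot: [0.0, 0.814, 0.581, -0.0]
wrist_force: [-1.4, -1.6, 5.6]
width: 0.0457
finger_force: 31.7
```

Request:
arm_command(moves=[{"xyz": [0,0,-0.0005],"twist": 0},{"xyz": [0,0,0],"twist": 0},{"xyz": [0,0,0],"twist": 0},{"xyz": [0,0,0],"twist": 0},{"xyz": [0,0,0],"twist": 0}], grip=1)

```text
time: 19.3
ee_pos: [0.3757, 0.323, 0.0911]
tcp_rot: [-0.0, 0.814, 0.581, -0.0]
wrist_force: [-0.5, -0.2, -0.0]
width: 0.0855
finger_force: 0.0
```

Request:
arm_command(moves=[{"xyz": [0,0,-0.01],"twist": 0},{"xyz": [0,0,-0.02],"twist": 0},{"xyz": [0,0,-0.03],"twist": 0},{"xyz": [0,0,-0.01],"twist": 0},{"xyz": [0,0,0],"twist": 0}])

```text
time: 19.72
ee_pos: [0.3783, 0.3248, 0.165]
tcp_rot: [-0.0, 0.814, 0.581, 0.004]
wrist_force: [-0.0, 0.2, -0.3]
width: 0.0858
finger_force: 0.0
```

Run:
```python
from h import *
s=snap("top");P=cloud(s)
for q in ["stapler_centre"]:
  for r in vision.masks_of(s,q)[:1]:
    p=P[r["region"]];p=p[~np.isnan(p[:,0])];print(rect(p))
    for a,b in [(.02,.03),(.03,.04),(.04,.06)]:
        t=p[(p[:,2]>a)&(p[:,2]<b)];print(a,len(t),rect(t) if len(t)>4 else"")
go(660.6,-201,150,9.3)
e=snap("scene");x,y=287,285
cv2.imwrite("pics/c5.png",np.hstack([cv2.resize(s["img"][140:190,340:400,::-1],(400,333),interpolation=2),cv2.resize(e["img"][y-35:y+35,x-40:x+44,::-1],(400,333),interpolation=2)]))
```

```text
(array([ 662.1, -201.6]), array([24.4, 99.2]), 7.9)
0.02 12 (array([ 653.7, -156.3]), array([17.3,  5.4]), 15.9)
0.03 57 (array([ 660.9, -199.4]), array([20.2, 85.6]), 9.5)
0.04 234 (array([ 660.6, -201.7]), array([19.3, 90.8]), 8.8)
t 19.82 tcp [375.9 323.1 161.5] yaw 71.09 F [ 0.2 -0.  -0.1] w 85.8
at yaw 71.1 shift [-403.5  439.2   11.5] rows 15 [-26.9  29.3   0.8]
at yaw 9.3 shift [196.3 563.2  11.5] rows 15 [13.1 37.5  0.8]
twist 1.079
```

View pics/c5.png

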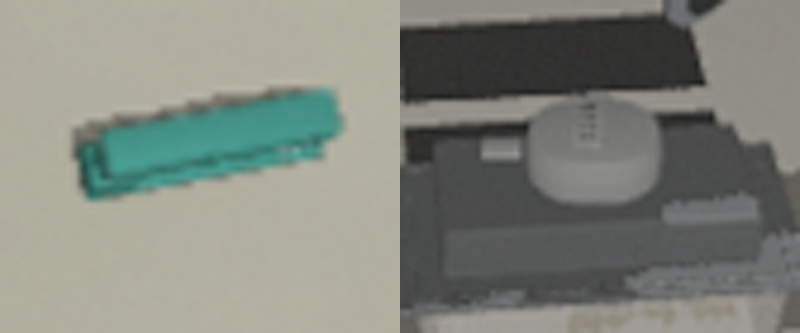

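The counter lies flat on the lid (595,150 in the right panel). The stapler is at yaw 99° in the left panel. I go to it next.

Request:
arm_command(moves=[{"xyz": [0,0,0],"twist": -0.0974},{"xyz": [0,0,0],"twist": -0.0974},{"xyz": [0,0,0],"twist": -0.0974},{"xyz": [0,0,0],"twist": -0.0974},{"xyz": [0,0,0],"twist": -0.0974}])

```text
time: 20.28
ee_pos: [0.3745, 0.3221, 0.1592]
tcp_rot: [-0.001, 0.648, 0.762, -0.002]
wrist_force: [-0.0, 0.4, -0.4]
width: 0.0851
finger_force: 0.0
```

Request:
arm_command(moves=[{"xyz": [-0.0374,0.0132,0],"twist": 0},{"xyz": [-0.0374,0.0132,0],"twist": 0},{"xyz": [-0.0374,0.0132,0],"twist": 0},{"xyz": [-0.0374,0.0132,0],"twist": 0},{"xyz": [-0.0374,0.0132,0],"twist": 0}])

```text
time: 20.7
ee_pos: [0.4693, 0.1468, 0.1593]
tcp_rot: [-0.001, 0.649, 0.761, -0.001]
wrist_force: [-0.1, 0.8, 0.9]
width: 0.0851
finger_force: 0.0
```

Request:
arm_command(moves=[{"xyz": [-0.0374,0.0132,0],"twist": 0},{"xyz": [-0.0374,0.0132,0],"twist": 0},{"xyz": [-0.0374,0.0132,0],"twist": 0},{"xyz": [-0.0374,0.0132,0],"twist": 0},{"xyz": [-0.0374,0.0132,0],"twist": 0}])

```text
time: 21.12
ee_pos: [0.5637, -0.0275, 0.159]
tcp_rot: [-0.002, 0.65, 0.76, -0.001]
wrist_force: [-0.1, 0.5, -0.5]
width: 0.0854
finger_force: 0.0
```

Request:
arm_command(moves=[{"xyz": [-0.0374,0.0132,0],"twist": 0},{"xyz": [-0.0374,0.0132,0],"twist": 0},{"xyz": [-0.0374,0.0132,0],"twist": 0},{"xyz": [-0.0374,0.0132,0],"twist": 0},{"xyz": [-0.0374,0.0132,0],"twist": 0}])

```text
time: 21.53
ee_pos: [0.6582, -0.2015, 0.1583]
tcp_rot: [-0.002, 0.65, 0.76, -0.001]
wrist_force: [0.9, 0.2, -0.3]
width: 0.085
finger_force: 0.0
```

Request:
arm_command(moves=[{"xyz": [0,0,0.02],"twist": 0},{"xyz": [0,0,0.03],"twist": 0},{"xyz": [0,0,0.02],"twist": 0},{"xyz": [0,0,0],"twist": 0},{"xyz": [0,0,0],"twist": 0}])

```text
time: 21.95
ee_pos: [0.6563, -0.1992, 0.0873]
tcp_rot: [-0.004, 0.65, 0.76, -0.001]
wrist_force: [-0.1, -0.3, -0.2]
width: 0.0855
finger_force: 0.0
```

Request:
arm_command(moves=[{"xyz": [0,0,0],"twist": 0},{"xyz": [0,0,0],"twist": 0}])

```text
time: 22.12
ee_pos: [0.6603, -0.2003, 0.0929]
tcp_rot: [0.001, 0.649, 0.76, 0.0]
wrist_force: [0.4, -1.5, 0.3]
width: 0.0853
finger_force: 0.0
```

Run:
```python
from h import *
go(659.5,-200.5,32,99)
for n in ["top","scene"]:
    s=snap(n);P=cloud(s)
    y0,y1,x0,x1=(240,330,120,220) if n=="top" else (230,340,230,350)
    b=P[y0:y1,x0:x1].reshape(-1,3);b=b[(b[:,2]>.05)&(np.hypot(b[:,0]-.376,b[:,1]-.322)<.1)]
    t=b[(b[:,2]<.075)&(b[:,2]>.062)];c=b[b[:,2]>.083]
    print(n,"lidtop",rect(t),"counter",len(c),rect(c),cv2.minEnclosingCircle((c[:,:2]*1000).astype(np.float32)),np.percentile(c[:,2],[5,50,95]).round(4))
```

```text
t 22.12 tcp [ 660.3 -200.3   92.9] yaw 99.01 F [ 0.4 -1.5  0.3] w 85.3
at yaw 99.0 shift [-0.1 -0.8 60.9] rows 1 [-0.1 -0.8 60.9]
at yaw 99 shift [-0.1 -0.8 60.9] rows 1 [-0.1 -0.8 60.9]
twist 0.0
top lidtop (array([377. , 321.1]), array([111.4,  61.7]), 29.1) counter 276 (array([379.4, 323.2]), array([51.9, 46.5]), 69.3) ((384.1060791015625, 322.9198303222656), 29.940093994140625) [0.0835 0.0863 0.0898]
scene lidtop (array([374.2, 323.5]), array([112.1,  63.7]), 30.1) counter 337 (array([375.1, 322.4]), array([45.5, 46. ]), 70.7) ((377.3240966796875, 321.5948791503906), 26.067909240722656) [0.0838 0.0865 0.0883]
```

The counter is within about 2 mm of the lid's middle and level. I descend on the stapler.

Request:
arm_command(moves=[{"xyz": [0,-0.001,0.02],"twist": 0},{"xyz": [0,0,0.025],"twist": 0},{"xyz": [0,0,0.012],"twist": 0},{"xyz": [0,0,0.004],"twist": 0},{"xyz": [0,0,0],"twist": 0}])

```text
time: 22.63
ee_pos: [0.6572, -0.1998, 0.0293]
tcp_rot: [-0.001, 0.649, 0.76, -0.0]
wrist_force: [0.0, 0.2, 0.1]
width: 0.0855
finger_force: 0.0
```

Request:
arm_command(moves=[{"xyz": [0,0,0],"twist": 0},{"xyz": [0,0,0],"twist": 0},{"xyz": [0,0,0],"twist": 0}])

```text
time: 22.88
ee_pos: [0.6594, -0.2007, 0.032]
tcp_rot: [0.001, 0.649, 0.76, 0.001]
wrist_force: [0.8, 0.1, 0.0]
width: 0.0849
finger_force: 0.0
```

Request:
arm_command(moves=[{"xyz": [0,0,0],"twist": 0},{"xyz": [0,0,0],"twist": 0},{"xyz": [0,0,0],"twist": 0},{"xyz": [0,0,0],"twist": 0},{"xyz": [0,0,0],"twist": 0}], grip=-0.8, force=40)

```text
time: 23.3
ee_pos: [0.6581, -0.2003, 0.0303]
tcp_rot: [-0.0, 0.649, 0.76, 0.0]
wrist_force: [-0.4, -0.6, -0.1]
width: 0.0256
finger_force: 0.0
```

Request:
arm_command(moves=[{"xyz": [0,0,0],"twist": 0},{"xyz": [0,0,0],"twist": 0},{"xyz": [0,0,0],"twist": 0}])

```text
time: 23.55
ee_pos: [0.6582, -0.2003, 0.0304]
tcp_rot: [0.0, 0.649, 0.76, 0.0]
wrist_force: [-0.4, 0.1, 1.8]
width: 0.0197
finger_force: 44.2
```

Request:
arm_command(moves=[{"xyz": [0,0,-0.01],"twist": 0},{"xyz": [0,0,-0.025],"twist": 0},{"xyz": [0,0,-0.035],"twist": 0},{"xyz": [0,0,-0.03],"twist": 0},{"xyz": [0,0,-0.02],"twist": 0.013}])

```text
time: 23.97
ee_pos: [0.6595, -0.2008, 0.1543]
tcp_rot: [0.002, 0.654, 0.756, 0.001]
wrist_force: [0.5, -0.2, -0.3]
width: 0.0193
finger_force: 44.0
```

Request:
arm_command(moves=[{"xyz": [0,0,0],"twist": 0.12},{"xyz": [0,0,0],"twist": 0.12},{"xyz": [0,0,0],"twist": 0.12},{"xyz": [0,0,0],"twist": 0.12},{"xyz": [0,0,0],"twist": 0.12}])

```text
time: 24.38
ee_pos: [0.6578, -0.2002, 0.1507]
tcp_rot: [-0.0, 0.85, 0.526, -0.0]
wrist_force: [-0.1, -0.2, -1.6]
width: 0.0198
finger_force: 44.0
```

Request:
arm_command(moves=[{"xyz": [0,0,0],"twist": 0.12},{"xyz": [0,0,0],"twist": 0.12},{"xyz": [0,0,0],"twist": 0.12},{"xyz": [0,0,0],"twist": 0.12},{"xyz": [0,0,0],"twist": 0.12}])

```text
time: 24.8
ee_pos: [0.6578, -0.2001, 0.1505]
tcp_rot: [-0.0, 0.968, 0.252, -0.0]
wrist_force: [0.0, 0.4, -0.6]
width: 0.0195
finger_force: 44.0
```

Request:
arm_command(moves=[{"xyz": [0.0009,-0.0376,0],"twist": 0},{"xyz": [0.0009,-0.0376,0],"twist": 0},{"xyz": [0.0009,-0.0376,0],"twist": 0},{"xyz": [0.0009,-0.0376,0],"twist": 0},{"xyz": [0.0009,-0.0376,0],"twist": 0}])

```text
time: 25.22
ee_pos: [0.5682, -0.0331, 0.1505]
tcp_rot: [-0.0, 0.967, 0.254, -0.0]
wrist_force: [0.7, 0.9, -1.3]
width: 0.0192
finger_force: 44.0
```

Request:
arm_command(moves=[{"xyz": [0.0009,-0.0376,0],"twist": 0},{"xyz": [0.0009,-0.0376,0],"twist": 0},{"xyz": [0.0009,-0.0376,0],"twist": 0},{"xyz": [0.0009,-0.0376,0],"twist": 0},{"xyz": [0.0009,-0.0376,0],"twist": 0}])

```text
time: 25.63
ee_pos: [0.4796, 0.1328, 0.1508]
tcp_rot: [-0.0, 0.967, 0.254, 0.0]
wrist_force: [0.8, 1.2, -0.6]
width: 0.0193
finger_force: 44.0
```

Request:
arm_command(moves=[{"xyz": [0.0009,-0.0376,0],"twist": 0},{"xyz": [0.0009,-0.0376,0],"twist": 0},{"xyz": [0.0009,-0.0376,0],"twist": 0},{"xyz": [0,0,0],"twist": 0},{"xyz": [0,0,0],"twist": 0}])

```text
time: 26.05
ee_pos: [0.4265, 0.2325, 0.1507]
tcp_rot: [0.0, 0.966, 0.257, 0.0]
wrist_force: [0.1, 0.1, -1.1]
width: 0.0194
finger_force: 43.9
```

Request:
arm_command(moves=[{"xyz": [0,0,0.015],"twist": 0},{"xyz": [0,0,0.02],"twist": 0},{"xyz": [0,0,0],"twist": 0},{"xyz": [0,0,0],"twist": 0},{"xyz": [0,0,0],"twist": 0}])

```text
time: 26.47
ee_pos: [0.4284, 0.2303, 0.1158]
tcp_rot: [0.0, 0.967, 0.254, 0.0]
wrist_force: [0.5, -0.1, -0.9]
width: 0.0191
finger_force: 43.9
```

Run:
```python
from h import *
go(428,230.8,33.4,29.5)
I=[]
for n in ["top","scene"]:
    s=snap(n);P=cloud(s)
    for q in ["stapler_centre","pad_left"]:
        for m in vision.masks_of(s,q)[:2]:
            p=P[m["region"]];p=p[~np.isnan(p[:,0])];z=np.median(p[:,2]);p=p[abs(p[:,2]-z)<.03];print(n,q,round(m["score"],2),np.round(m["extent"]),z.round(3),rect(p))
    x,y=(208,256) if n=="top" else (282,270)
    I.append(cv2.resize(s["img"][y-45:y+45,x-45:x+45,::-1],(400,400),interpolation=2))
cv2.imwrite("pics/p1.png",np.hstack(I))
```

```text
t 26.47 tcp [428.4 230.3 115.8] yaw 29.41 F [ 0.5 -0.1 -0.9] w 19.1
at yaw 29.4 shift [-0.1 -0.7 82.4] rows 1 [-0.1 -0.7 82.4]
at yaw 29.5 shift [-0.1 -0.7 82.4] rows 1 [-0.1 -0.7 82.4]
twist -0.001
top stapler_centre 0.67 [206. 266.  11.  16.] 0.125 (array([403.9, 213.5]), array([31.9, 18.1]), 27.5)
top stapler_centre 0.25 [211. 253.  31.  51.] 0.004 (array([427.9, 229.9]), array([128.6,  59.1]), 28.5)
top pad_left 0.9 [214. 256.  38.  53.] 0.004 (array([427.6, 230. ]), array([130.4,  62.4]), 28.9)
scene stapler_centre 0.94 [283. 235.  52.  28.] 0.11 (array([427.7, 234.2]), array([94.2, 27.4]), 28.7)
scene stapler_centre 0.37 [290. 297.  88.  42.] 0.055 (array([374.1, 323.5]), array([145.5,  91.2]), 28.7)
scene pad_left 0.56 [278. 279.  64.  10.] 0.004 (array([441.4, 211.2]), array([118.4,  16.8]), 36.3)
```

View pics/p1.png

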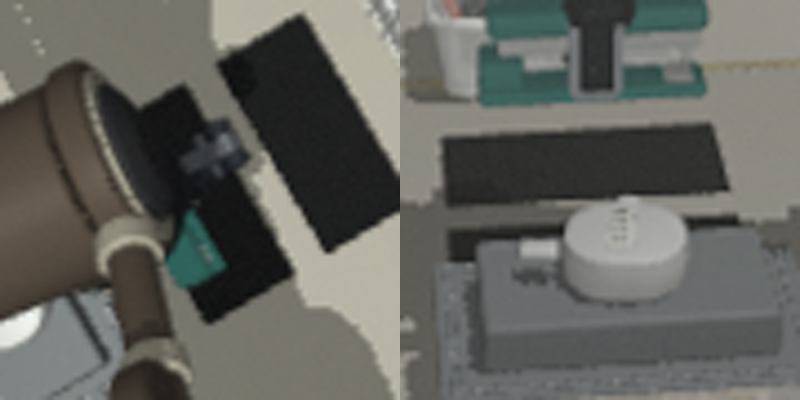

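The stapler hangs level above the left pad, about 3 mm too far along the pad's length (scene camera). I shift it by -2.5 mm and lower it. I will open only part way on release, because the lid flange is close.

Request:
arm_command(moves=[{"xyz": [-0.0025,-0.0005,0.015],"twist": -0.001},{"xyz": [0,0,0.025],"twist": 0},{"xyz": [0,0,0.022],"twist": 0},{"xyz": [0,0,0.012],"twist": 0},{"xyz": [0,0,0],"twist": 0}])

```text
time: 27.18
ee_pos: [0.4228, 0.2291, 0.0389]
tcp_rot: [0.0, 0.967, 0.255, -0.003]
wrist_force: [-0.6, -0.8, -0.8]
width: 0.0195
finger_force: 43.9
```

Request:
arm_command(moves=[{"xyz": [0,0,0.002],"twist": 0},{"xyz": [0,0,0.002],"twist": 0},{"xyz": [0,0,0],"twist": 0},{"xyz": [0,0,0],"twist": 0}])

```text
time: 27.52
ee_pos: [0.4261, 0.2305, 0.0383]
tcp_rot: [-0.0, 0.967, 0.255, 0.001]
wrist_force: [-0.2, 0.9, -2.1]
width: 0.0194
finger_force: 43.9
```

Request:
arm_command(moves=[{"xyz": [0,0,0.002],"twist": 0},{"xyz": [0,0,0.0015],"twist": 0},{"xyz": [0,0,0],"twist": 0},{"xyz": [0,0,0],"twist": 0}])

```text
time: 27.85
ee_pos: [0.4252, 0.2301, 0.0338]
tcp_rot: [0.0, 0.967, 0.255, -0.0]
wrist_force: [-0.1, 0.2, -1.2]
width: 0.0194
finger_force: 43.9
```

Request:
arm_command(moves=[{"xyz": [0.0005,0,0.001],"twist": 0},{"xyz": [0,0,0],"twist": 0},{"xyz": [0,0,0],"twist": 0}])

```text
time: 28.1
ee_pos: [0.4255, 0.2303, 0.0333]
tcp_rot: [0.0, 0.967, 0.255, -0.0]
wrist_force: [-2.5, -1.1, 4.9]
width: 0.0197
finger_force: 44.7
```

Run:
```python
from h import *
go(425.8,229.6,33.4,29.5)
u=np.array([.8704,.4924])
for n in ["top","scene"]:
    s=snap(n);P=cloud(s)
    for q in ["stapler_centre","pad_left","pad_right"]:
        for m in vision.masks_of(s,q)[:1]:
            p=P[m["region"]];p=p[~np.isnan(p[:,0])];p=p[p[:,2]<.06];a=p[:,:2]@u*1000;print(n,q,round(m["score"],2),np.round(m["extent"]),rect(p),np.percentile(a,[1,99]).round(1),np.percentile(a,[1,99]).mean().round(1))
```

```text
t 28.1 tcp [425.5 230.3  33.3] yaw 29.56 F [-2.5 -1.1  4.9] w 19.7
at yaw 29.6 shift [-0.1  0.8 -0.1] rows 1 [-0.1  0.8 -0.1]
at yaw 29.5 shift [-0.1  0.8 -0.1] rows 1 [-0.1  0.8 -0.1]
twist 0.001
top stapler_centre 0.6 [215. 268.  11.  11.] (array([399.6, 213. ]), array([29.5, 18.7]), 29.5) [438.2 466.6] 452.4
top pad_left 0.73 [214. 254.  38.  53.] (array([431.4, 225.7]), array([132.7,  54.3]), 26.8) [421.3 550.3] 485.8
top pad_right 0.75 [236. 242.  47.  52.] (array([466.6, 159.9]), array([130.3,  60.2]), 29.4) [421.4 548.3] 484.8
scene stapler_centre 0.75 [283. 270.  49.  17.] (array([441.2, 210.9]), array([95. , 88.4]), 40.3) [437.5 529. ] 483.2
scene pad_left 0.53 [280. 278.  71.  10.] (array([438.8, 210.6]), array([125. ,  20.9]), 35.1) [423.3 547.3] 485.3
scene pad_right 0.55 [278. 261.  64.  19.] (array([452.4, 178.8]), array([131.7, 111.4]), 32.6) [418.6 547.9] 483.3
```

The stapler has touched down, centred along the pad within about 1.5 mm. I release it with a part opening and rise.

Request:
arm_command(moves=[{"xyz": [0,0,0],"twist": 0},{"xyz": [0,0,0],"twist": 0},{"xyz": [0,0,0],"twist": 0},{"xyz": [0,0,0],"twist": 0},{"xyz": [0,0,0],"twist": 0}], grip=-0.2)

```text
time: 28.92
ee_pos: [0.4257, 0.2304, 0.0327]
tcp_rot: [-0.0, 0.967, 0.255, 0.0]
wrist_force: [0.1, -0.4, 0.6]
width: 0.0338
finger_force: 0.0
```

Request:
arm_command(moves=[{"xyz": [0,0,-0.01],"twist": 0},{"xyz": [0,0,-0.025],"twist": 0},{"xyz": [0,0,-0.035],"twist": 0},{"xyz": [0,0,-0.035],"twist": 0},{"xyz": [0,0,-0.02],"twist": 0}])

```text
time: 29.33
ee_pos: [0.4274, 0.2312, 0.162]
tcp_rot: [-0.0, 0.967, 0.255, 0.003]
wrist_force: [0.9, 0.7, 0.4]
width: 0.0342
finger_force: 0.0
```

Run:
```python
from h import *
for n in ["top","scene"]:
    s=snap(n);P=cloud(s)
    for m in vision.masks_of(s,"eraser_centre")[:2]:
        p=P[m["region"]];p=p[~np.isnan(p[:,0])];t=p[p[:,2]>.011];print(n,round(m["score"],2),np.round(m["extent"]),len(t),rect(p),rect(t) if len(t)>3 else "")
    if n=="top":
        b=P[205:245,325:365].reshape(-1,3);b=b[b[:,2]>.0115];print("blob",len(b),rect(b)); cv2.imwrite("pics/e1.png",cv2.resize(s["img"][205:245,325:365,::-1],(400,400),interpolation=2))
go(493,-126,150,40)
```

```text
top 0.69 [210. 254.  43.  52.] 3 (array([429.5, 230.3]), array([128.8,  59. ]), 28.7) 
top 0.4 [343. 228.  11.  17.] 92 (array([ 493.7, -123. ]), array([20.7, 40.7]), 43.8) (array([ 493.8, -121.3]), array([18.2, 38.4]), 43.1)
blob 86 (array([ 495.1, -122.7]), array([18.2, 42.2]), 43.1)
scene 0.57 [315. 204.  12.  10.] 58 (array([ 495.1, -127.3]), array([25.5, 62.8]), 31.9) (array([ 492. , -121.5]), array([18.1, 47.2]), 44.9)
t 29.53 tcp [425.9 230.5 158.7] yaw 29.55 F [-0.5 -0.3 -0.4] w 33.9
at yaw 29.6 shift [-117.5  343.2    8.7] rows 10 [-11.8  34.3   0.9]
at yaw 40 shift [-177.8  316.2    8.7] rows 10 [-17.8  31.6   0.9]
twist -0.182
```

View pics/e1.png

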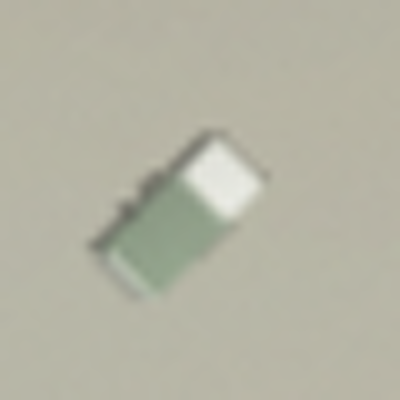

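The eraser's length runs at about -47° (crop centre 182,215). I go to it.

Request:
arm_command(moves=[{"xyz": [0,0,0],"twist": 0.1205},{"xyz": [0,0,0],"twist": 0.1205},{"xyz": [0,0,0],"twist": 0.1205},{"xyz": [0,0,0],"twist": 0.1205},{"xyz": [0,0,0],"twist": 0.1205}], grip=0.2)

```text
time: 29.95
ee_pos: [0.4239, 0.2296, 0.1556]
tcp_rot: [0.001, 0.999, -0.046, -0.002]
wrist_force: [0.3, 0.4, -0.6]
width: 0.0509
finger_force: 0.0
```

Request:
arm_command(moves=[{"xyz": [0,0,0],"twist": 0.1205},{"xyz": [0,0,0],"twist": 0.1205},{"xyz": [0,0,0],"twist": 0.1205},{"xyz": [0,0,0],"twist": 0.1205},{"xyz": [0,0,0],"twist": 0.1205}])

```text
time: 30.37
ee_pos: [0.4239, 0.2296, 0.1556]
tcp_rot: [0.002, 0.94, -0.341, -0.002]
wrist_force: [-0.5, -0.1, 0.0]
width: 0.0514
finger_force: 0.0
```

Request:
arm_command(moves=[{"xyz": [0,0,0],"twist": 0.1205},{"xyz": [0.0336,0.0214,0],"twist": 0},{"xyz": [0.0336,0.0214,0],"twist": 0},{"xyz": [0.0336,0.0214,0],"twist": 0},{"xyz": [0.0336,0.0214,0],"twist": 0}])

```text
time: 30.78
ee_pos: [0.4546, 0.0726, 0.1558]
tcp_rot: [0.001, 0.919, -0.393, -0.002]
wrist_force: [1.0, 0.6, 0.4]
width: 0.0514
finger_force: 0.0
```

Request:
arm_command(moves=[{"xyz": [0.0336,0.0214,0],"twist": 0},{"xyz": [0.0336,0.0214,0],"twist": 0},{"xyz": [0.0336,0.0214,0],"twist": 0},{"xyz": [0.0336,0.0214,0],"twist": 0},{"xyz": [0.0336,0.0214,0],"twist": 0}])

```text
time: 31.2
ee_pos: [0.493, -0.1229, 0.1557]
tcp_rot: [0.0, 0.919, -0.394, -0.002]
wrist_force: [0.4, -0.4, -0.2]
width: 0.0517
finger_force: 0.0
```

Request:
arm_command(moves=[{"xyz": [0,0,0.025],"twist": 0},{"xyz": [0,0,0.035],"twist": 0},{"xyz": [0,0,0.03],"twist": 0},{"xyz": [0,0,0.015],"twist": 0},{"xyz": [0,0,0],"twist": 0}])

```text
time: 31.62
ee_pos: [0.4889, -0.1198, 0.0469]
tcp_rot: [0.001, 0.919, -0.394, -0.007]
wrist_force: [-1.0, 0.4, -0.2]
width: 0.0514
finger_force: 0.0
```

Request:
arm_command(moves=[{"xyz": [0,0,0],"twist": 0},{"xyz": [0,0,0],"twist": 0},{"xyz": [0,0,0],"twist": 0}])

```text
time: 31.87
ee_pos: [0.4959, -0.1216, 0.0539]
tcp_rot: [-0.0, 0.919, -0.394, 0.001]
wrist_force: [0.4, -0.2, -0.2]
width: 0.0515
finger_force: 0.0
```

Run:
```python
from h import *
go(494,-121.5,28,-46.5)
u=np.array([.8704,.4924]);v=np.array([-.4924,.8704])
for n in ["top","scene"]:
    s=snap(n);P=cloud(s)
    for q in ["stapler_centre","pad_left","pad_right"]:
        for m in vision.masks_of(s,q)[:1]:
            p=P[m["region"]];p=p[~np.isnan(p[:,0])];print(n,q,round(m["score"],2),np.percentile(p[:,2],95).round(4),[np.percentile(p[:,:2]@w*1000,[2,98]).mean().round(1) for w in (u,v)])
            if q[0]=="s": t=p[p[:,2]>.04];print("  top",len(t),rect(t),[np.percentile(t[:,:2]@w*1000,[2,98]).mean().round(1) for w in (u,v)])
```

```text
t 31.87 tcp [ 495.9 -121.6   53.9] yaw -46.37 F [ 0.4 -0.2 -0.2] w 51.5
at yaw -46.4 shift [-1.4  1.3 25.9] rows 1 [-1.4  1.3 25.9]
at yaw -46.5 shift [-1.4  1.3 25.9] rows 1 [-1.4  1.3 25.9]
twist 0.002
top stapler_centre 0.98 0.0484 [np.float64(484.1), np.float64(-11.4)]
  top 286 (array([426.1, 228.6]), array([90.8, 19.9]), 29.3) [np.float64(483.0), np.float64(-10.9)]
top pad_left 0.62 0.0073 [np.float64(485.5), np.float64(-11.2)]
top pad_right 0.67 0.0071 [np.float64(485.3), np.float64(-91.3)]
scene stapler_centre 0.64 0.0468 [np.float64(483.6), np.float64(-6.8)]
  top 358 (array([404.9, 250. ]), array([ 88.6, 101.7]), 45.9) [np.float64(482.8), np.float64(-6.7)]
scene pad_left 0.56 0.0668 [np.float64(484.7), np.float64(13.1)]
scene pad_right 0.97 0.0451 [np.float64(483.6), np.float64(-66.8)]
```

The stapler stands upright on the pad, centred to about 1 mm and parallel to it. I descend on the eraser.

Request:
arm_command(moves=[{"xyz": [-0.0005,0.0005,0.012],"twist": 0},{"xyz": [0,0,0.01],"twist": 0},{"xyz": [0,0,0.003],"twist": 0},{"xyz": [0,0,0],"twist": 0},{"xyz": [0,0,0],"twist": 0}])

```text
time: 32.68
ee_pos: [0.4933, -0.1212, 0.0268]
tcp_rot: [0.0, 0.919, -0.394, -0.001]
wrist_force: [-1.0, -0.5, 0.1]
width: 0.051
finger_force: 0.0
```

Request:
arm_command(moves=[{"xyz": [0,0,0],"twist": 0},{"xyz": [0,0,0],"twist": 0}])

```text
time: 32.85
ee_pos: [0.4944, -0.1215, 0.0279]
tcp_rot: [-0.0, 0.919, -0.394, 0.0]
wrist_force: [0.2, -0.1, 0.1]
width: 0.0513
finger_force: 0.0
```

Request:
arm_command(moves=[{"xyz": [0,0,0],"twist": 0},{"xyz": [0,0,0],"twist": 0},{"xyz": [0,0,0],"twist": 0},{"xyz": [0,0,0],"twist": 0},{"xyz": [0,0,0],"twist": 0}], grip=-0.8, force=25)

```text
time: 33.27
ee_pos: [0.4945, -0.1216, 0.0282]
tcp_rot: [-0.0, 0.919, -0.394, 0.0]
wrist_force: [-0.2, 0.6, 3.1]
width: 0.0184
finger_force: 25.7
```

Request:
arm_command(moves=[{"xyz": [0,0,0],"twist": 0},{"xyz": [0,0,0],"twist": 0}])

```text
time: 33.43
ee_pos: [0.4945, -0.1216, 0.0282]
tcp_rot: [-0.0, 0.919, -0.394, 0.0]
wrist_force: [-0.3, 0.1, 3.0]
width: 0.0185
finger_force: 25.9
```

Request:
arm_command(moves=[{"xyz": [0,0,-0.01],"twist": 0},{"xyz": [0,0,-0.025],"twist": 0},{"xyz": [0,0,-0.035],"twist": 0},{"xyz": [0,0,-0.03],"twist": 0},{"xyz": [0,0,0],"twist": -0.1205}])

```text
time: 33.85
ee_pos: [0.4985, -0.1228, 0.1343]
tcp_rot: [-0.0, 0.942, -0.337, 0.006]
wrist_force: [1.5, 0.3, 0.6]
width: 0.0185
finger_force: 25.5
```

Request:
arm_command(moves=[{"xyz": [0,0,0],"twist": -0.1205},{"xyz": [0,0,0],"twist": -0.1205},{"xyz": [0,0,0],"twist": -0.1205},{"xyz": [0,0,0],"twist": -0.1205},{"xyz": [0,0,0],"twist": -0.1205}])

```text
time: 34.27
ee_pos: [0.4936, -0.1212, 0.128]
tcp_rot: [-0.0, 0.999, -0.04, -0.0]
wrist_force: [0.6, 0.6, -0.0]
width: 0.0184
finger_force: 25.5
```

Request:
arm_command(moves=[{"xyz": [0,0,0],"twist": -0.1205},{"xyz": [0,0,0],"twist": -0.1205},{"xyz": [0,0,0],"twist": -0.1205},{"xyz": [0,0,0],"twist": -0.1205},{"xyz": [0,0,0],"twist": -0.1205}])

```text
time: 34.68
ee_pos: [0.4936, -0.1212, 0.128]
tcp_rot: [-0.0, 0.966, 0.258, -0.0]
wrist_force: [0.4, 0.5, 0.4]
width: 0.0183
finger_force: 25.5
```

Request:
arm_command(moves=[{"xyz": [0.0144,-0.0325,0],"twist": 0},{"xyz": [0.0144,-0.0325,0],"twist": 0},{"xyz": [0.0144,-0.0325,0],"twist": 0},{"xyz": [0.0144,-0.0325,0],"twist": 0},{"xyz": [0.0144,-0.0325,0],"twist": 0}])

```text
time: 35.1
ee_pos: [0.4757, 0.0568, 0.1281]
tcp_rot: [-0.0, 0.967, 0.255, -0.0]
wrist_force: [1.0, -0.2, -0.8]
width: 0.0181
finger_force: 25.5
```

Request:
arm_command(moves=[{"xyz": [0.0144,-0.0325,0],"twist": 0},{"xyz": [0.0144,-0.0325,0],"twist": 0},{"xyz": [0.0144,-0.0325,0],"twist": 0},{"xyz": [0,0,0],"twist": 0},{"xyz": [0,0,0],"twist": 0}])

```text
time: 35.52
ee_pos: [0.4653, 0.1631, 0.128]
tcp_rot: [0.0, 0.966, 0.257, -0.0]
wrist_force: [0.2, -1.4, -0.1]
width: 0.018
finger_force: 25.5
```

Request:
arm_command(moves=[{"xyz": [0,0,0.015],"twist": 0},{"xyz": [0,0,0.02],"twist": 0},{"xyz": [0,0,0],"twist": 0},{"xyz": [0,0,0],"twist": 0},{"xyz": [0,0,0],"twist": 0}])

```text
time: 35.93
ee_pos: [0.4663, 0.1607, 0.0932]
tcp_rot: [0.0, 0.967, 0.254, 0.0]
wrist_force: [0.9, 1.1, -0.3]
width: 0.0182
finger_force: 25.5
```

Run:
```python
from h import *
go(466.7,161.2,31.2,29.5)
u=np.array([.8704,.4924]);I=[]
for n in ["top","scene"]:
    s=snap(n);P=cloud(s)
    for m in vision.masks_of(s,"eraser_centre")[:2]:
        p=P[m["region"]];p=p[~np.isnan(p[:,0])];p=p[(p[:,2]>.05)&(p[:,2]<.11)]
        if len(p)>5:print(n,round(m["score"],2),np.round(m["extent"]),len(p),rect(p),np.percentile(p[:,:2]@u*1000,[1,99]).round(1),np.percentile(p[:,2],[2,98]).round(3))
    x,y=(232,245) if n=="top" else (285,250)
    I.append(cv2.resize(s["img"][y-40:y+40,x-40:x+40,::-1],(400,400),interpolation=2))
cv2.imwrite("pics/e2.png",np.hstack(I))
```

```text
t 35.93 tcp [466.3 160.7  93.2] yaw 29.48 F [ 0.9  1.1 -0.3] w 18.2
at yaw 29.5 shift [ 0.6 -0.3 62. ] rows 1 [ 0.6 -0.3 62. ]
at yaw 29.5 shift [ 0.6 -0.3 62. ] rows 1 [ 0.6 -0.3 62. ]
twist -0.0
scene 0.42 [276. 230.  27.  12.] 88 (array([465.1, 165.4]), array([43.8, 24.1]), 27.1) [464.4 507.7] [0.068 0.08 ]
```

View pics/e2.png

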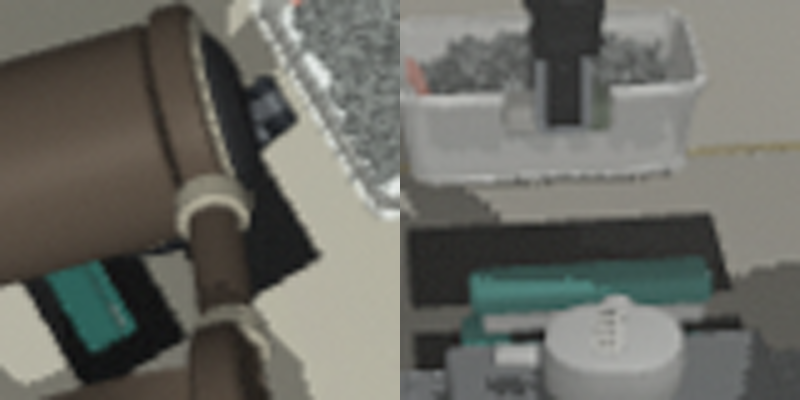

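The eraser is held level over the right pad, about 1.5 mm too far along. I correct that and lower it.

Request:
arm_command(moves=[{"xyz": [-0.0015,0,0.015],"twist": 0},{"xyz": [0,0,0.022],"twist": 0},{"xyz": [0,0,0.015],"twist": 0},{"xyz": [0,0,0.006],"twist": 0},{"xyz": [0,0,0],"twist": 0}])

```text
time: 36.55
ee_pos: [0.4636, 0.1605, 0.0338]
tcp_rot: [-0.0, 0.967, 0.255, -0.001]
wrist_force: [0.6, 0.2, -0.9]
width: 0.0184
finger_force: 25.5
```

Request:
arm_command(moves=[{"xyz": [0,0,0],"twist": 0},{"xyz": [0,0,0.002],"twist": 0},{"xyz": [0,0,0],"twist": 0},{"xyz": [0,0,0],"twist": 0}])

```text
time: 36.88
ee_pos: [0.4655, 0.161, 0.0336]
tcp_rot: [0.0, 0.967, 0.255, 0.001]
wrist_force: [-0.6, -0.3, -0.9]
width: 0.0179
finger_force: 25.5
```

Request:
arm_command(moves=[{"xyz": [0,0,0.0015],"twist": 0},{"xyz": [0,0,0],"twist": 0},{"xyz": [0,0,0],"twist": 0}])

```text
time: 37.13
ee_pos: [0.4647, 0.1609, 0.0314]
tcp_rot: [0.0, 0.967, 0.255, 0.0]
wrist_force: [-0.1, 0.9, -0.6]
width: 0.018
finger_force: 25.5
```

Request:
arm_command(moves=[{"xyz": [0,0,0.0008],"twist": 0},{"xyz": [0,0,0],"twist": 0},{"xyz": [0,0,0],"twist": 0}])

```text
time: 37.38
ee_pos: [0.4648, 0.1609, 0.0311]
tcp_rot: [0.0, 0.967, 0.255, -0.0]
wrist_force: [-1.9, -0.9, 5.3]
width: 0.0181
finger_force: 26.1
```

Request:
arm_command(moves=[{"xyz": [0,0,0],"twist": 0},{"xyz": [0,0,0],"twist": 0},{"xyz": [0,0,0],"twist": 0},{"xyz": [0,0,0],"twist": 0}], grip=-0.2)

```text
time: 37.72
ee_pos: [0.4646, 0.1608, 0.0303]
tcp_rot: [-0.0, 0.967, 0.255, -0.0]
wrist_force: [0.5, 0.5, 0.3]
width: 0.0343
finger_force: 0.0
```

Request:
arm_command(moves=[{"xyz": [0,0,-0.01],"twist": 0},{"xyz": [0,0,-0.03],"twist": 0},{"xyz": [0,0,-0.035],"twist": 0},{"xyz": [0,0,-0.035],"twist": 0},{"xyz": [0,0,-0.02],"twist": 0}])

```text
time: 38.13
ee_pos: [0.4666, 0.1614, 0.1648]
tcp_rot: [0.0, 0.967, 0.255, 0.003]
wrist_force: [1.3, 0.9, -0.2]
width: 0.0338
finger_force: 0.0
```

Request:
arm_command(moves=[{"xyz": [0,0.035,0],"twist": 0},{"xyz": [0,0.035,0],"twist": 0},{"xyz": [0,0.035,0],"twist": 0},{"xyz": [0,0.035,0],"twist": 0},{"xyz": [0,0.035,0],"twist": 0}])

```text
time: 38.55
ee_pos: [0.5516, 0.0072, 0.1614]
tcp_rot: [0.0, 0.967, 0.255, 0.0]
wrist_force: [0.9, 0.1, -0.6]
width: 0.0343
finger_force: 0.0
```

Request:
arm_command(moves=[{"xyz": [0,0.035,0],"twist": 0},{"xyz": [0,0.035,0],"twist": 0},{"xyz": [0,0,0],"twist": 0},{"xyz": [0,0,0],"twist": 0},{"xyz": [0,0,0],"twist": 0}])

```text
time: 38.97
ee_pos: [0.5849, -0.0521, 0.1605]
tcp_rot: [-0.0, 0.967, 0.255, -0.0]
wrist_force: [-1.0, 0.3, 0.1]
width: 0.0339
finger_force: 0.0
```

Run:
```python
from h import *
u=np.array([.8704,.4924]);v=np.array([-.4924,.8704])
s=snap("top");P=cloud(s)
B=P[200:340,120:300].reshape(-1,3);B=B[~np.isnan(B[:,0])]
def near(c,r,z0,z1):
    b=B[(np.hypot(B[:,0]-c[0],B[:,1]-c[1])<r)&(B[:,2]>z0)&(B[:,2]<z1)];print(len(b),rect(b),[np.percentile(b[:,:2]@w*1000,[2,98]).mean().round(1) for w in (u,v)])
for a in [((.467,.160),.04,.011,.03),((.428,.230),.06,.04,.06),((.376,.322),.08,.06,.075),((.376,.322),.028,.08,.1)]:near(*a)
for q in ["pad_right","pad_left"]:
    m=vision.masks_of(s,q)[0];p=P[m["region"]];p=p[~np.isnan(p[:,0])];p=p[p[:,2]<.012];print(q,rect(p),[np.percentile(p[:,:2]@w*1000,[2,98]).mean().round(1) for w in (u,v)])
e=snap("scene")
cv2.imwrite("pics/f.png",np.hstack([cv2.resize(s["img"][205:325,140:260,::-1],(400,400),interpolation=2),cv2.resize(e["img"][220:340,220:340,::-1],(400,400),interpolation=2)]))
```

```text
127 (array([467.3, 159.7]), array([43.4, 20.8]), 29.4) [np.float64(485.3), np.float64(-90.5)]
293 (array([425.7, 228.7]), array([91.2, 20.3]), 29.1) [np.float64(482.9), np.float64(-10.8)]
793 (array([376.6, 321.9]), array([112.3,  61.6]), 29.3) [np.float64(485.9), np.float64(93.9)]
305 (array([378.1, 321.1]), array([49.5, 43.7]), 47.2) [np.float64(486.0), np.float64(92.1)]
pad_right (array([467.6, 161. ]), array([129.9,  61.4]), 27.6) [np.float64(486.2), np.float64(-90.5)]
pad_left (array([427.9, 229.7]), array([129.2,  59.7]), 29.1) [np.float64(485.2), np.float64(-10.9)]
```

View pics/f.png

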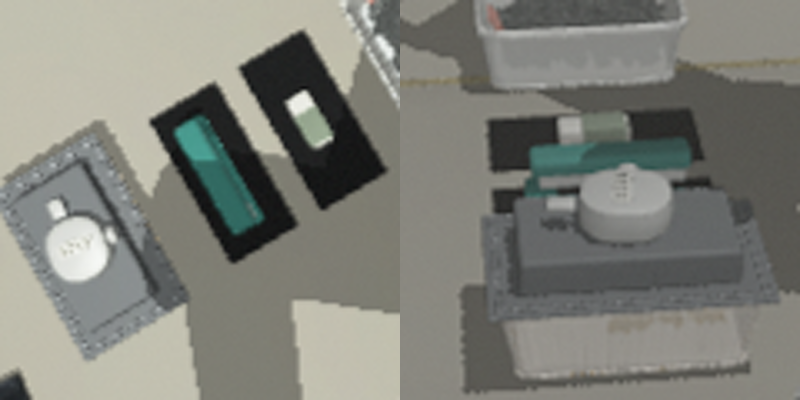

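The picture shows the lid seated, with the counter in its middle at (75,248). The stapler is centred at (218,175) and the eraser at (310,120), each lengthwise on its pad, and everything is within about 2 mm. I hand the job in.

```bash
python3 -c "
from h import *
print(bot.hand_in())"
```

```text
the job is handed in; nothing more can be done
None
```

The job is handed in at about 39 s: the peg punnet is closed with the lid and the counter lies on its middle, the stapler stands on the pad next to the pegs, and the eraser lies on the pad next to the clips, all within about 2 mm of centre.

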